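# Clear the finished sample bottles and hang up the climate meter

## Task

The samples are done: first take the drip tray off the collection crate and set it down flat in the middle of the rubber mat, then drop every square sample bottle standing on the bench into the crate. When the bench is clear, hang the thermo-hygrometer by its wire loop on the hook of the stand, with the display facing outward, away from the post. Leave the amber reagent bottle, the wash bottle and the beaker where they stand.

Things in the scene. Friction and masses are not known exactly. Their poses are not given: they have to be found in the camera images.
- crate: grey slatted collection crate, open at the top, fixed: outside 170 (x) x 230 (y) mm, 110 mm high, walls and floor 5 mm. Origin at the centre of its underside on the bench, z up. At the start the tray lies across its mouth, leaving only about 30 mm free on either side
- tray: shallow white drip tray, loose, 0.28 kg: 110 (x) x 255 (y) mm, base 5 mm, rim 15 mm high, lying across the crate's rim at the start. Over its middle a steel bridge handle: bar along y, 100 mm long, 14 mm wide (x), underside 44 mm and top 56 mm above the tray's underside, legs at y = +-46 mm. Origin at the centre of the underside, z up
- mat: flat grey rubber mat, 160 (x) x 270 (y) mm, 3 mm thick, fixed on the bench on the other side of the work from the crate. Origin at the centre of its underside, z up
- hookstand: fixed steel stand: base 110 x 120 x 12 mm, post of radius 7 mm, one hook. Origin under the post at bench level, z up. The hook arm, a round bar of radius 4 mm, centre line 235 mm above the bench, runs from the post 70 mm along the stand's -x and ends in an upturned tip whose top is 249 mm above the bench. Outward is -x, away from the post
- hook_arm (a point): point on the centre line of the hook arm, 36 mm out from the post: where the meter's wire loop should hang; axes as the stand's
- meter: white thermo-hygrometer, loose, 0.14 kg, standing upright: case 30 (x) x 130 (y) x 75 mm high, display on its -x face, plain back at +x. On top in the middle a rigid wire loop in the y-z plane: wire radius 3 mm, legs at y = +-23 mm, opening 40 mm wide, 39 mm high. Shoulders beside it (|y| 30 to 65 mm) are free to grip across the 30 mm. Origin at the centre of the underside, z up
- bail (a point): middle of the top bar (centre line) of the meter's wire loop, 117 mm above the meter's origin
- ahead (a point): imaginary point 100 mm straight out in front of the meter's middle plane on the display side, 47 mm above its underside: shows which way the display looks
- bottle1: square white plastic sample bottle with a round grey screw cap, standing on the bench (None if absent in this run): body 38 x 38 mm, 46 mm high, cap 30 mm across with its top at 62 mm. All such bottles are alike and finished with. Origin at the centre of its underside, z up through the cap, x and y square to its flat sides
- bottle2: square white plastic sample bottle with a round grey screw cap, standing on the bench (None if absent in this run): body 38 x 38 mm, 46 mm high, cap 30 mm across with its top at 62 mm. All such bottles are alike and finished with. Origin at the centre of its underside, z up through the cap, x and y square to its flat sides
- bottle3: square white plastic sample bottle with a round grey screw cap, standing on the bench (None if absent in this run): body 38 x 38 mm, 46 mm high, cap 30 mm across with its top at 62 mm. All such bottles are alike and finished with. Origin at the centre of its underside, z up through the cap, x and y square to its flat sides
- bottle4: square white plastic sample bottle with a round grey screw cap, standing on the bench (None if absent in this run): body 38 x 38 mm, 46 mm high, cap 30 mm across with its top at 62 mm. All such bottles are alike and finished with. Origin at the centre of its underside, z up through the cap, x and y square to its flat sides
- bottle5: square white plastic sample bottle with a round grey screw cap, standing on the bench (None if absent in this run): body 38 x 38 mm, 46 mm high, cap 30 mm across with its top at 62 mm. All such bottles are alike and finished with. Origin at the centre of its underside, z up through the cap, x and y square to its flat sides
- reagent: round amber reagent bottle, 52 mm across, 100 mm high, still in use, stays where it is. Origin at the centre of its underside
- washbottle: round white wash bottle with a yellow label, 66 mm across, 150 mm high, stays where it is. Origin at the centre of its underside
- beaker: glass beaker, 70 mm across, 85 mm high, stays where it is. Origin at the centre of its underside
Things that resemble listed ones, but are neither listed nor needed, are in the scene too. Leave any blue or red look-alike of the bottle5 alone.

How it is judged (in metres and radians):
On the way, in this order (a step that is already met when the one before it is completed fails the run):
1. the drip tray lies flat on the rubber mat, let go (x of tray in the frame of mat between -0.05 and 0.05 m and y of tray in the frame of mat between -0.06 and 0.06 m and z of tray in the frame of mat below 0.012 m and angle between tray's own z axis and vertical below 0.1 rad and linear speed of tray below 0.03 m/s and contact force between tray and the fingers below 0.1 N), for 0.2 s.
2. every square bottle is in the crate (x of bottle1 in the frame of crate between -0.08 and 0.08 m and y of bottle1 in the frame of crate between -0.11 and 0.11 m and z of each of bottle1, bottle2, bottle3, bottle4, bottle5 in the frame of crate below 0.09 m and linear speed of each of bottle1, bottle2, bottle3, bottle4, bottle5 below 0.05 m/s and x of bottle2 in the frame of crate between -0.08 and 0.08 m and y of bottle2 in the frame of crate between -0.11 and 0.11 m and x of bottle3 in the frame of crate between -0.08 and 0.08 m and y of bottle3 in the frame of crate between -0.11 and 0.11 m and x of bottle4 in the frame of crate between -0.08 and 0.08 m and y of bottle4 in the frame of crate between -0.11 and 0.11 m and x of bottle5 in the frame of crate between -0.08 and 0.08 m and y of bottle5 in the frame of crate between -0.11 and 0.11 m), for 0.2 s.
3. the thermo-hygrometer hangs on the hook, display outward, let go (x of bail in the frame of hookstand between -0.07 and -0.006 m and y of bail in the frame of hookstand between -0.02 and 0.02 m and z of bail in the frame of hookstand between 0.232 and 0.255 m and x of ahead in the frame of hookstand below -0.06 m and angle between the y axis of meter and the y axis of hookstand, either way round below 0.4 rad and angle between meter's own z axis and vertical below 0.25 rad and contact force between meter and hookstand above 0.3 N and contact force between meter and the fingers below 0.1 N and linear speed of meter below 0.05 m/s), for 0.2 s.
At the end, for the whole second after the job is handed in: Tray flat on the mat, centre within 50 mm across and 60 mm along of the mat's; every square bottle present inside the crate, origin under 90 mm above its underside; meter hanging still by its loop on the hook arm, upright within 0.25 rad, square to it within 0.4 rad, display away from the post (all of step 1 and all of step 2 and all of step 3); the robot touches nothing.
It fails at once if the amber reagent bottle is moved more than 3 cm (distance of reagent from where it was at the start of the episode above 0.03 m).
It fails at once if the wash bottle is moved more than 3 cm (distance of washbottle from where it was at the start of the episode above 0.03 m).
It fails at once if the beaker is moved more than 3 cm (distance of beaker from where it was at the start of the episode above 0.03 m).
Of bottle1, bottle2, bottle3, bottle4, bottle5 only 3 to 5 are there at a start; the rules pass over those that are not, and their reading is None.
At some moment in a run one of bottle1, bottle2, bottle3, bottle4, bottle5 may be knocked a few centimetres aside while the robot is not near it.
It also fails if it takes over 210 s, if anything falls off the work surface, if the arm or the gripper's body presses on something with over 40 N, if the wrist force passes 120 N, or if a joint passes its speed limit or range.

## Robot

A 6-joint arm with a two-finger parallel gripper is mounted at the origin on the work surface. World frame = base frame: x ahead of the robot, y to its left, z up, the work surface at z = 0. Lengths are in mm, angles in rad, forces in N, time in s.
With the tool pointing down it reaches from about 325 to 900 mm from the base axis. Payload 3.5 kg.
Tool frame: the origin (TCP) lies between the finger pads; the fingertips stand arm.tips_ahead ahead of it and the grasp point (between the pads) lies 8 mm behind it (arm.tips_ahead is the distance from the TCP to the fingertips, in mm); z points along the fingers, y is the line along which they close (so a half turn about z gives the same grasp; the last joint's range is limited). The gripper opens to 85 mm and grips with 20 to 120 N. Pads are 22 mm wide; open, the fingers measure 114 mm over their backs; the gripper's body (76 mm by 85 mm) begins 54 mm behind the grasp point. The pads swing forward as they close: fully open they stand 13 mm farther back than shut.
Start: joints at [-0.103, 0.276, -0.026, 1.268, 0, 1.467], TCP at [624.997, -0.01, 218.013] pointing down, gripper open.
Joint ranges: [-3.12, 3.12], [-0.85, 1.88], [-1.08, 1.24], [-1.95, 2.15], [-1.57, 1.53], [-3.14, 3.14]. Speed limits (rad/s): [2.57, 2.57, 3.14, 3.14, 3.14, 3.14].

## Interface

Orientations are given as a unit quaternion [x, y, z, w].
In Python, from rig import arm gives the robot as it stands. The module is installed in compiled form; this text tells all that it offers.
- The arm moves only by the tool arm_command, never from a script. Its argument "steps" is a list of rows, each a list of 6 numbers: the shift along the tool's x, y, z in m, then the turn, a rotation vector about the tool's x, y, z in degrees. In form: [[dx, dy, dz, ax, ay, az], ...]. A call has 1 to 8 rows; each row is the pose to reach, as a shift and turn from the pose commanded when the call began, along the tool's axes at that moment; what a row does not reach only later rows make up. A row lasts 1/12 s, in which the tool goes at most 41.7 mm and 7.16 degrees, less where a joint would pass 70% of its speed; a pose out of reach is approached as far as the arm can. A call with a gripper value outside its range is refused whole. "fingers" is the opening, from 0 (shut) to 1 (fully open), set as the call begins (left out, the last holds). The fingers move at their own pace and stop on an object; the grip force is fixed at half the most. Time passes only in rows, so rows that repeat a pose let the fingers close. It gives the time, the measured TCP pose, the force, the opening and the grip force at its end, in the units of the state.
- arm.get_obs(): the state, without advancing time (a new reading comes with each control period).
- arm.get_image(name): name is "scene" or "side" or "wrist"; returns a dict with "color" (400x640x3 uint8, blue, green, red), "z_map" (400x640 float32, mm along the optical axis (not along the pixel's ray), 0 where there is no reading), "vertical_fov" (degrees; the focal length in pixels is half the picture's height over the tangent of half this angle, whatever the lens; pixels are square), "cx", "cy" (the principal point, pixels), "camera_from_world" (4x4, takes a point from world to camera coordinates); the wrist camera has in their place "mount" (4x4, takes a point from camera to tool coordinates, whose origin is the TCP and whose axes are the flange's). Camera axes: x right, y down, z forward; pixel columns grow to the right and rows downward; lengths in mm; the calibration is good to about 2 mm. A picture is of the moment at which its call begins: read the wrist's pose just before it.
- arm.job_done(): hands the job in; it is judged then, once.
The state is a dict: "time": time; "joint_pos": joint angles; "dq": joint speeds; "effort": joint torques, N m; "tool_pos": TCP position; "ee_rot": TCP orientation; "wrist_force": force on the tool from outside, world axes, zero at the start; "wrist_torque": the same for the moment, N m; "opening": finger opening in mm; "finger_force": force on a finger pad.
Only numpy, scipy, OpenCV 4.12 (cv2) and the standard library are available. Lean on these libraries where they do the work, as an engineer would, in place of code of your own. Each camera call takes 0.05 s, during which the arm holds its last target. There are 200 camera calls.

## Working session

There is one attempt and no reset: what is moved stays moved. The work goes in short steps, Python scripts to look and compute and a tool call to move; the robot and the scene stay as the last step left them, time stands still between calls to the robot, and variables do not carry over. Pictures are saved under pics/ and viewed, at most 14 in all, crops included, and the job is handed in when it is done.

Besides the shell and the picture viewer there is one more tool, called after ">>>" as name(argument=value, ...) on one line, values as JSON. arm_command: Moves the arm, as the interface text tells. Its arguments: {"type":"object","properties":{"steps":{"type":"array","items":{"type":"array","items":{"type":"number"}}},"fingers":{"type":"number"}},"required":["steps"]}

```bash
mkdir -p pics
cat > h.py <<'E'
import numpy as np, cv2
from rig import arm
from scipy.spatial.transform import Rotation as R
def shot(n):
    o=arm.get_obs(); im=arm.get_image(n)
    if n=="wrist":
        T=np.eye(4);T[:3,:3]=R.from_quat(o["ee_rot"]).as_matrix();T[:3,3]=o["tool_pos"]
        M=T@np.array(im["mount"])
    else: M=np.linalg.inv(np.array(im["camera_from_world"]))
    im["M"]=M; im["f"]=200/np.tan(np.radians(im["vertical_fov"])/2)
    return im
def cloud(im):
    z=im["z_map"]; v,u=np.mgrid[0:400,0:640]
    P=np.stack([(u-im["cx"])/im["f"]*z,(v-im["cy"])/im["f"]*z,z],-1)
    W=P@im["M"][:3,:3].T+im["M"][:3,3]; W[z==0]=np.nan
    return W
def ray(im,u,v,h):
    d=im["M"][:3,:3]@np.array([(u-im["cx"])/im["f"],(v-im["cy"])/im["f"],1]);c=im["M"][:3,3]
    return c+d*(h-c[2])/d[2]
def rel(p,q=None):
    "world target TCP -> tool shift in m"
    o=arm.get_obs(); r=R.from_quat(o["ee_rot"])
    return (r.inv().apply(np.array(p)-o["tool_pos"])/1000).round(4)
E
python3 - <<'E'
from h import *
o=arm.get_obs();print({k:np.round(v,3) for k,v in o.items()},arm.tips_ahead)
print(R.from_quat(o["ee_rot"]).as_matrix().round(2))
for n in("scene","side","wrist"):
    im=shot(n);cv2.imwrite(f"pics/{n}0.png",im["color"]);np.savez(f"{n}0.npz",W=cloud(im),c=im["color"])
    print(n,im["f"],im["M"].round(2).tolist(),(im["z_map"]>0).mean())
E
```

```text
{'time': np.float64(0.0), 'joint_pos': array([-0.103,  0.277, -0.028,  1.268,  0.   ,  1.467]), 'dq': array([ 0.001, -0.002,  0.   , -0.   ,  0.   ,  0.   ]), 'effort': array([-1.0000e-03, -4.4551e+01,  2.9520e+01,  1.6000e-02, -0.0000e+00,
       -0.0000e+00]), 'tool_pos': array([6.24190e+02, 7.80000e-02, 2.16846e+02]), 'ee_rot': array([ 0.707,  0.707, -0.001, -0.001]), 'wrist_force': array([0.937, 1.049, 0.164]), 'wrist_torque': array([-0.043, -0.003,  0.017]), 'finger_force': np.float64(0.0), 'opening': np.float64(85.282)} 11.0
[[-0.  1. -0.]
 [ 1.  0.  0.]
 [ 0. -0. -1.]]
scene 519.9039917499874 [[-0.83, 0.35, -0.44, 1322.57], [0.56, 0.49, -0.66, 1089.55], [-0.02, -0.8, -0.6, 1166.63], [0.0, 0.0, 0.0, 1.0]] 0.98462890625
side 463.0668986292697 [[-0.91, -0.29, 0.28, 262.12], [-0.4, 0.68, -0.62, 699.88], [-0.02, -0.68, -0.73, 973.53], [0.0, 0.0, 0.0, 1.0]] 0.99601953125
wrist 346.82603369404967 [[1.0, 0.0, -0.0, 625.72], [0.0, -0.95, -0.32, 82.73], [-0.0, 0.32, -0.95, 372.86], [0.0, 0.0, 0.0, 1.0]] 0.9959921875
```

View pics/scene0.png

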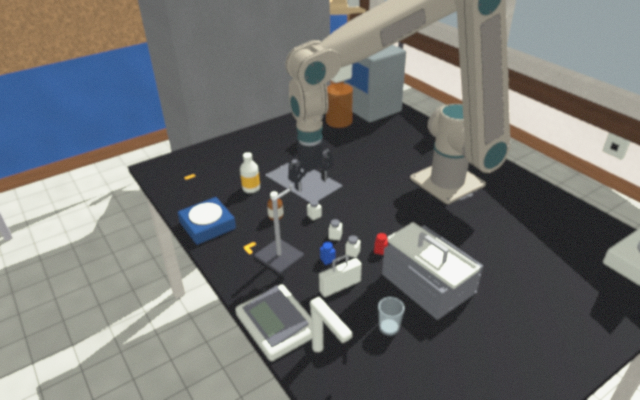

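View pics/side0.png

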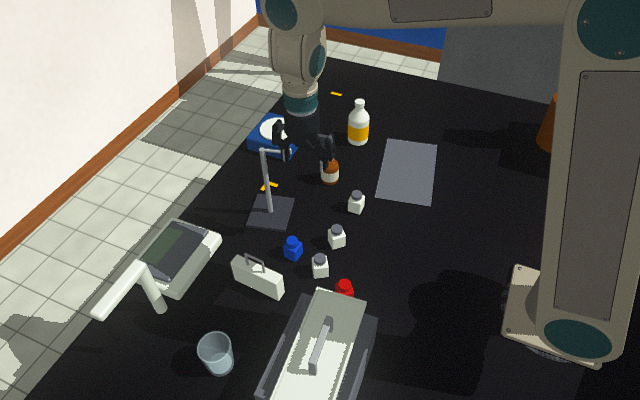

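Scene view: white bottles at (314,211), (335,229) and (353,245). The look-alikes are blue (327,253) and red (381,243). The tray and crate are at (435,265), the mat at (303,180), the meter at (340,276), the hook at (285,190), the amber reagent bottle at (275,205), the wash bottle at (250,175) and the beaker at (390,315). The side view agrees, with bottles at (356,202), (336,236) and (320,265).

Run:
```python
from h import *
# top-down colour & height mosaic from both clouds, 2 mm/px, x 200..1000 up, y 600..-600 left->right
H=np.full((400,600),-1.);C=np.zeros((400,600,3),np.uint8)
for n in("scene","side"):
    d=np.load(n+"0.npz");W=d["W"].reshape(-1,3);c=d["c"].reshape(-1,3)
    ok=np.isfinite(W).all(1)&(W[:,2]<290)&(W[:,2]>-20);W=W[ok];c=c[ok]
    i=((1000-W[:,0])/2).astype(int);j=((600-W[:,1])/2).astype(int)
    ok=(i>=0)&(i<400)&(j>=0)&(j<600)
    for a,b,z,k in zip(i[ok],j[ok],W[ok,2],c[ok]):
        if z>H[a,b]: H[a,b]=z;C[a,b]=k
C=cv2.dilate(C,np.ones((3,3)))
for k in range(0,600,50): cv2.putText(C,str(600-2*k),(k,10),0,.3,(0,255,255));cv2.line(C,(k,0),(k,400),(0,90,90),1)
for k in range(0,400,50): cv2.putText(C,str(1000-2*k),(0,k+10),0,.3,(0,255,255));cv2.line(C,(0,k),(600,k),(0,90,90),1)
cv2.imwrite("pics/top.png",C)
for n,px in(("scene",dict(b1=(314,213),b2=(335,231),b3=(353,247),blue=(327,254),red=(381,244),wash=(250,180),reag=(275,207),beaker=(390,315),meter=(340,278),stand=(285,255),mat=(303,180),tray=(465,265))),("side",dict(b1=(356,205),b2=(336,239),b3=(320,268),wash=(358,125),reag=(329,175),meter=(257,277),beaker=(215,350),stand=(270,212),mat=(405,170),hook=(275,152),red=(344,287),blue=(292,248)))):
    W=np.load(n+"0.npz")["W"]
    print(n,{k:np.nanmedian(W[v-2:v+3,u-2:u+3].reshape(-1,3),0).round().astype(int).tolist() for k,(u,v) in px.items()})
```

```text
scene {'b1': [545, -110, 31], 'b2': [547, 20, 38], 'b3': [551, 121, 42], 'blue': [636, 100, 43], 'red': [470, 164, 45], 'wash': [650, -383, 60], 'reag': [748, -14, 209], 'beaker': [630, 395, 35], 'meter': [672, 216, 50], 'stand': [733, 0, 14], 'mat': [449, -330, 6], 'tray': [389, 431, 117]}
side {'b1': [528, -106, 35], 'b2': [532, 26, 42], 'b3': [533, 124, 43], 'wash': [626, -377, 85], 'reag': [639, -179, 43], 'meter': [650, 219, 67], 'beaker': [663, 394, 20], 'stand': [743, -8, 13], 'mat': [452, -326, 1], 'hook': [716, -23, 235], 'red': [456, 162, 61], 'blue': [619, 101, 46]}
```

View pics/top.png

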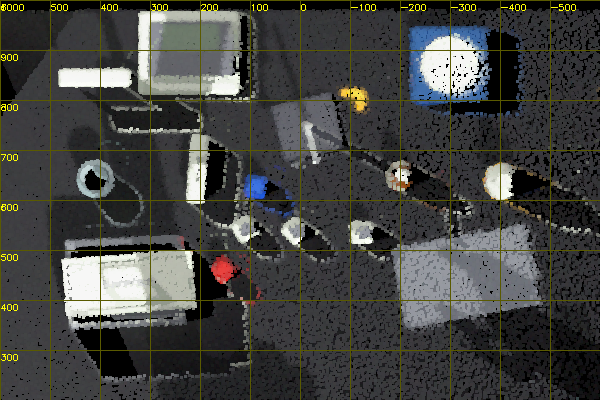

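The top view shows the tray at about (440,345), slightly turned, and the mat at about (445,-335). The bottles are at about y = 120, 20 and -110, all near x = 540. The hook arm points toward -x. Next I refine these with fits.

Run:
```python
from h import *
P={};
D=[np.load(n+"0.npz") for n in("scene","side")]
W=[d["W"].reshape(-1,3) for d in D];c=[d["c"].reshape(-1,3).astype(int) for d in D]
def sel(i,x0,x1,y0,y1,z0,z1,f=None):
    w=W[i];m=(w[:,0]>x0)&(w[:,0]<x1)&(w[:,1]>y0)&(w[:,1]<y1)&(w[:,2]>z0)&(w[:,2]<z1)
    if f: m&=f(c[i])
    return w[m]
def rect(n,*a):
    for i in(0,1):
        w=sel(i,*a)
        if len(w)<8: print(n,i,len(w));continue
        r=cv2.minAreaRect(w[:,:2].astype(np.float32)); print(n,i,len(w),"med",np.median(w,0).round(),"rect",np.round(r[0]),np.round(r[1]),round(r[2],1))
rect("tray",330,560,200,520,108,140)
rect("handle",330,560,200,520,155,180)
rect("crate",330,560,200,520,95,113)
rect("mat",320,580,-520,-160,-15,15,lambda c:(c.min(1)>85)&(c.max(1)-c.min(1)<40))
rect("base",650,830,-120,80,5,22,lambda c:c.min(1)>50)
rect("post",650,830,-120,80,60,215)
rect("arm",600,830,-120,80,228,243)
rect("meter",580,740,170,260,20,72)
rect("metertop",580,740,170,260,68,80)
rect("loop",580,740,170,260,85,130)
for n,y in(("b3",115),("b2",15),("b1",-120)):
    rect(n+"cap",500,580,y-40,y+40,57,68); rect(n+"body",500,580,y-40,y+40,12,42)
rect("beaker",580,700,350,450,80,95)
rect("reag",590,700,-240,-160,40,120)
```

```text
tray 0 2740 med [438. 359. 117.] rect [435. 342.] [177. 262.] 2.2
tray 1 6580 med [433. 342. 115.] rect [435. 339.] [170. 253.] 2.6
handle 0 192 med [436. 346. 166.] rect [434. 343.] [21. 99.] 6.3
handle 1 427 med [431. 350. 165.] rect [432. 344.] [ 15. 101.] 4.4
crate 0 784 med [497. 363. 108.] rect [435. 342.] [177. 256.] 2.2
crate 1 1737 med [455. 336. 111.] rect [435. 341.] [171. 247.] 2.7
mat 0 1306 med [ 458. -294.    5.] rect [ 474. -345.] [227. 354.] 10.1
mat 1 3249 med [ 444. -320.    2.] rect [ 480. -322.] [228. 283.] 10.4
base 0 1053 med [749.  -9.  13.] rect [740. -20.] [200. 179.] 89.8
base 1 1130 med [738. -10.  11.] rect [745. -15.] [110. 125.] 13.7
post 0 171 med [749. -13. 141.] rect [747. -14.] [18. 15.] 72.1
post 1 238 med [742. -10. 143.] rect [742. -12.] [14. 12.] 40.4
arm 0 73 med [724. -21. 239.] rect [715. -24.] [83. 15.] 15.2
arm 1 94 med [726. -18. 237.] rect [710. -20.] [85. 26.] 0.4
meter 0 511 med [673. 215.  48.] rect [662. 203.] [ 38. 134.] 86.8
meter 1 618 med [650. 218.  48.] rect [661. 206.] [ 33. 132.] 86.0
metertop 0 348 med [667. 206.  76.] rect [
[... 589 characters left out ...]
.   8.] [28. 30.] 1.3
b2body 0 91 med [549.  18.  27.] rect [536.  18.] [33. 53.] 89.0
b2body 1 132 med [531.  23.  27.] rect [534.  20.] [46. 28.] 14.6
b1cap 0 42 med [ 536. -126.   64.] rect [ 534. -124.] [31. 25.] 23.8
b1cap 1 74 med [ 534. -122.   61.] rect [ 535. -125.] [25. 33.] 21.3
b1body 0 87 med [ 547. -111.   30.] rect [ 543. -117.] [33. 48.] 49.3
b1body 1 127 med [ 528. -107.   28.] rect [ 526. -114.] [49. 27.] 38.7
beaker 0 147 med [642. 406.  85.] rect [642. 409.] [71. 68.] 8.9
beaker 1 241 med [644. 410.  84.] rect [643. 409.] [68. 69.] 22.2
reag 0 151 med [ 653. -197.   69.] rect [ 651. -199.] [39. 52.] 71.8
reag 1 183 med [ 635. -189.   61.] rect [ 637. -194.] [50. 28.] 57.0
```

Things that could be mistaken for sample bottles:
- Blue look-alike at scene (327,253).
- Red look-alike at scene (381,243).
- Wash bottle at (250,175).
- Amber reagent bottle at (275,207).

The ones I want have a white square body and grey cap, at (314,211), (335,229) and (353,245). The tray comes first, so I move above its handle and look from there.

>>> arm_command(steps=[[0.1, -0.05, -0.06, 0, 0, -2], [0.34, -0.19, -0.08, 0, 0, -4], [0.34, -0.19, -0.08, 0, 0, -4], [0.34, -0.19, -0.08, 0, 0, -4], [0.34, -0.19, -0.08, 0, 0, -4], [0.34, -0.19, -0.08, 0, 0, -4], [0.34, -0.19, -0.08, 0, 0, -4], [0.34, -0.19, -0.08, 0, 0, -4]])

```text
time: 0.82
tool_pos: [465.6, 284.5, 287.0]
ee_rot: [0.682, 0.731, -0.0, -0.0]
wrist_force: [-0.1, -0.3, -0.1]
opening: 85.2
finger_force: 0.0
```

Run:
```python
from h import *
im=shot("wrist");cv2.imwrite("pics/w1.png",im["color"]);W=cloud(im);o=arm.get_obs();print(o["tool_pos"],R.from_quat(o["ee_rot"]).as_euler("zyx",degrees=True))
w=W.reshape(-1,3);ok=np.isfinite(w[:,2])
m=ok&(w[:,2]>155)&(w[:,2]<178)&(w[:,1]>200)&(abs(w[:,0]-433)<60);print(cv2.minAreaRect(w[m][:,:2].astype(np.float32)),np.median(w[m],0))
```

```text
[462.42353594 290.59606452 288.69556938] [-9.43647835e+01 -8.00756700e-02 -1.79642059e+02]
((434.05572509765625, 344.44830322265625), (14.209253311157227, 99.95702362060547), 4.399779796600342) [434.28342873 348.86933465 165.66376082]
```

View pics/w1.png

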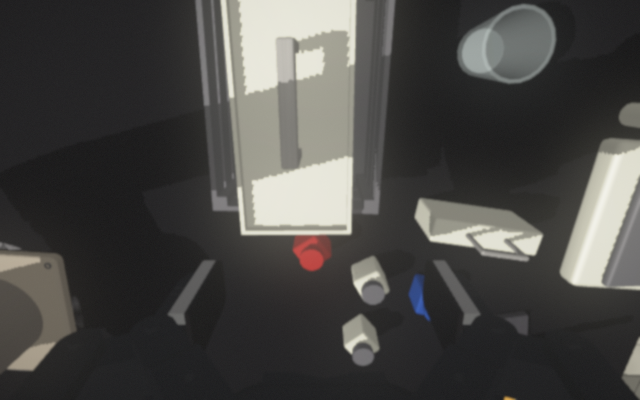

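The wrist view shows the tray handle at (288,100), the red look-alike at (312,250), bottles at (370,280) and (361,340), and the meter at (480,230). No extra bottle is hidden beside the crate.

>>> arm_command(steps=[[0.055, -0.025, 0, 0, 0, 0], [0.055, -0.025, 0, 0, 0, 0], [0.055, -0.025, 0.035, 0, 0, 0], [0.055, -0.025, 0.07, 0, 0, 0], [0.055, -0.025, 0.1, 0, 0, 0], [0.055, -0.025, 0.1, 0, 0, 0]])

```text
time: 1.37
tool_pos: [433.3, 333.4, 179.7]
ee_rot: [0.682, 0.732, -0.007, -0.002]
wrist_force: [-1.6, -0.7, -0.4]
opening: 85.3
finger_force: 0.0
```

Run:
```python
from h import *
print(arm.get_obs()["tool_pos"],rel([434,344.4,155]))
```

```text
[433.34629999 333.37691945 179.70240977] [0.0111 0.0017 0.0246]
```

>>> arm_command(steps=[[0.008, 0.0015, 0.012, 0, 0, 0], [0.008, 0.0015, 0.02, 0, 0, 0], [0.008, 0.0015, 0.02, 0, 0, 0]])

```text
time: 1.62
tool_pos: [439.7, 344.7, 166.6]
ee_rot: [0.682, 0.731, 0.0, -0.0]
wrist_force: [-0.7, 1.2, 0.5]
opening: 85.7
finger_force: 0.0
```

>>> arm_command(steps=[[0, 0, 0, 0, 0, 0], [0, 0, 0, 0, 0, 0], [0, 0, 0, 0, 0, 0], [0, 0, 0, 0, 0, 0], [0, 0, 0, 0, 0, 0], [0, 0, 0, 0, 0, 0], [0, 0, 0, 0, 0, 0], [0, 0, 0, 0, 0, 0]], fingers=0)

```text
time: 2.28
tool_pos: [439.3, 344.3, 166.9]
ee_rot: [0.682, 0.731, 0.0, 0.0]
wrist_force: [0.7, -0.4, 0.0]
opening: 0.0
finger_force: 0.0
```

Run:
```python
from h import *
im=shot("wrist");print(arm.get_obs()["tool_pos"],arm.get_obs()["opening"])
s=shot("side");a=s["color"][230:400,250:450]
cv2.imwrite("pics/w2.png",np.hstack([im["color"][:, 100:540],cv2.resize(a,(350,400))]))
```

```text
[439.28055045 344.29643597 166.8682071 ] -0.1439505883882293
```

View pics/w2.png

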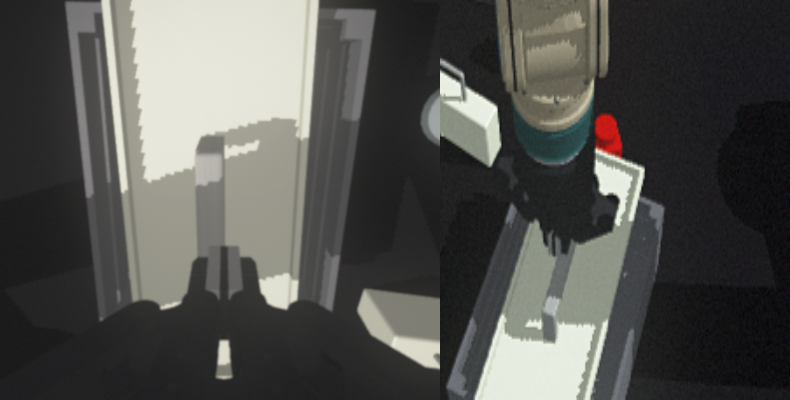

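The wrist crop shows the shut fingers at (225,260), just above the bar at (210,200). They closed about 12 mm too high and 5 mm to one side. I reopen and go lower.

>>> arm_command(steps=[[0, 0, -0.005, 0, 0, 0], [0, 0, -0.005, 0, 0, 0], [0, 0, -0.005, 0, 0, 0], [0, -0.005, -0.005, 0, 0, 0], [0, -0.005, -0.005, 0, 0, 0], [0, -0.005, 0.005, 0, 0, 0], [0, -0.005, 0.013, 0, 0, 0], [0, -0.005, 0.013, 0, 0, 0]], fingers=1)

```text
time: 3.05
tool_pos: [432.7, 343.0, 151.2]
ee_rot: [0.682, 0.731, -0.002, -0.001]
wrist_force: [-0.0, -0.0, -0.4]
opening: 85.4
finger_force: 0.0
```

>>> arm_command(steps=[[0, 0, 0, 0, 0, 0], [0, 0, 0, 0, 0, 0]])

```text
time: 3.22
tool_pos: [434.1, 343.8, 153.4]
ee_rot: [0.682, 0.731, -0.0, -0.0]
wrist_force: [1.0, 0.3, 0.6]
opening: 85.5
finger_force: 0.0
```

>>> arm_command(steps=[[0, 0, 0.002, 0, 0, 0], [0, 0, 0.002, 0, 0, 0], [0, 0, 0.002, 0, 0, 0], [0, 0, 0.002, 0, 0, 0], [0, 0, 0.002, 0, 0, 0], [0, 0, 0.002, 0, 0, 0], [0, 0, 0.002, 0, 0, 0], [0, 0, 0.002, 0, 0, 0]], fingers=0)

```text
time: 3.88
tool_pos: [434.3, 344.0, 152.2]
ee_rot: [0.682, 0.731, 0.0, -0.0]
wrist_force: [-1.2, -1.0, 2.8]
opening: 8.3
finger_force: 58.7
```

>>> arm_command(steps=[[0, 0, -0.02, 0, 0, 0], [0, 0, -0.045, 0, 0, 0], [0, 0, -0.07, 0, 0, 0], [0, 0, -0.085, 0, 0, 0], [0, 0, -0.085, 0, 0, 0]])

```text
time: 4.3
tool_pos: [436.8, 345.5, 241.2]
ee_rot: [0.682, 0.731, 0.004, 0.001]
wrist_force: [-0.2, 1.0, -0.0]
opening: -0.1
finger_force: 0.0
```

Run:
```python
from h import *
o=arm.get_obs();print(o["opening"],o["finger_force"],o["wrist_force"],o["tool_pos"],rel([448,-335,235]))
W=cloud(shot("side"));w=W.reshape(-1,3);m=(w[:,2]>150)&(w[:,2]<240)&(w[:,1]>200)&(w[:,1]<500)&(abs(w[:,0]-434)<70)
print(np.percentile(w[m],[5,25,50,75,95],axis=0).round())
```

```text
-0.1414848260124355 0.0 [-0.21612827  0.99528301 -0.04059704] [436.77193598 345.47064111 241.15822633] [-0.6796 -0.0363  0.0034]
[[411. 297. 157.]
 [415. 320. 164.]
 [418. 347. 165.]
 [422. 371. 166.]
 [426. 390. 168.]]
```

>>> arm_command(steps=[[0, 0, 0, 0, 0, 0], [0, 0, 0, 0, 0, 0], [0, 0, 0, 0, 0, 0], [0, 0, 0, 0, 0, 0]], fingers=1)

```text
time: 4.68
tool_pos: [433.6, 343.5, 235.4]
ee_rot: [0.682, 0.731, -0.001, -0.0]
wrist_force: [-0.7, -0.6, 0.4]
opening: 48.1
finger_force: 0.0
```

Run:
```python
from h import *
for n in("wrist","side"):
    im=shot(n);W=cloud(im);w=W.reshape(-1,3)
    m=(w[:,2]>156)&(w[:,2]<175)&(w[:,1]>250)&(w[:,1]<450)&(abs(w[:,0]-430)<50)
    print(n,cv2.minAreaRect(w[m][:,:2].astype(np.float32)),np.median(w[m],0))
    cv2.imwrite(f"pics/{n}3.png",im["color"])
o=arm.get_obs();print(o["opening"],o["tool_pos"],o["joint_pos"])
a=cv2.imread("pics/wrist3.png");b=cv2.resize(cv2.imread("pics/side3.png")[200:400,230:430],(400,400))
cv2.imwrite("pics/w3.png",np.hstack([a[:,120:520],b]))
```

```text
wrist ((421.0294494628906, 342.18304443359375), (14.07763671875, 99.70655059814453), 4.519538402557373) [420.94969087 347.71475235 165.68226742]
side ((419.3043212890625, 343.7997741699219), (14.332393646240234, 95.9504623413086), 4.474049091339111) [417.92760815 351.60858781 165.30300834]
63.13059250021329 [433.86783464 343.72815643 235.94263158] [ 5.53208969e-01  1.42045489e-01 -1.55160868e-01  1.27517802e+00
 -1.41415487e-05  2.05415183e+00]
```

View pics/w3.png

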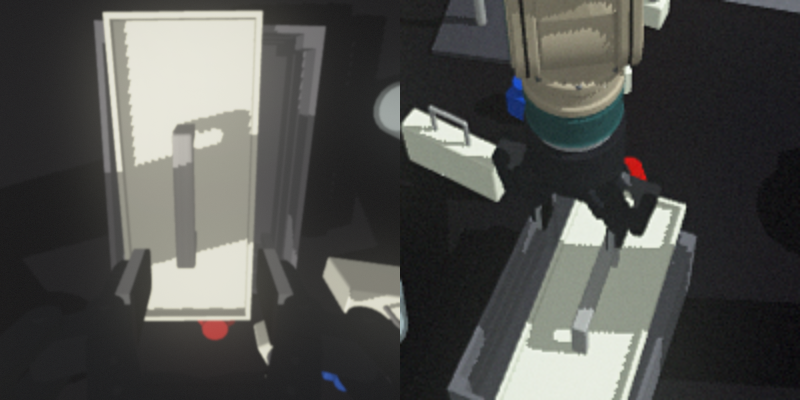

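The crops show the tray shoved about 13 mm toward -x, with the handle at (184,200) in the left crop. It now lies at (420.5,343), and my grip was too high. I regrip about 13 mm deeper.

>>> arm_command(steps=[[0, -0.013, 0, 0, 0, 0], [0, -0.013, 0.02, 0, 0, 0], [0, -0.013, 0.05, 0, 0, 0], [0, -0.013, 0.08, 0, 0, 0], [0, -0.013, 0.096, 0, 0, 0], [0, -0.013, 0.096, 0, 0, 0], [0, -0.013, 0.096, 0, 0, 0], [0, -0.013, 0.096, 0, 0, 0]])

```text
time: 5.45
tool_pos: [421.8, 343.6, 142.2]
ee_rot: [0.682, 0.731, 0.001, 0.0]
wrist_force: [-0.3, -0.5, 0.3]
opening: 85.3
finger_force: 0.0
```

>>> arm_command(steps=[[0, 0, 0, 0, 0, 0], [0, 0, 0, 0, 0, 0], [0, 0, 0, 0, 0, 0], [0, 0, 0, 0, 0, 0], [0, 0, 0, 0, 0, 0], [0, 0, 0, 0, 0, 0], [0, 0, 0, 0, 0, 0], [0, 0, 0, 0, 0, 0]], fingers=0)

```text
time: 6.12
tool_pos: [421.5, 343.2, 141.4]
ee_rot: [0.682, 0.731, 0.0, -0.0]
wrist_force: [-1.3, -0.4, 3.9]
opening: 12.2
finger_force: 62.6
```

>>> arm_command(steps=[[0, 0, 0, 0, 0, 0], [0, 0, 0, 0, 0, 0], [0, 0, 0, 0, 0, 0], [0, 0, 0, 0, 0, 0]])

```text
time: 6.45
tool_pos: [421.5, 343.2, 141.3]
ee_rot: [0.682, 0.731, 0.0, 0.0]
wrist_force: [-1.3, -0.5, 5.1]
opening: 12.2
finger_force: 62.7
```

>>> arm_command(steps=[[0, 0, -0.005, 0, 0, 0], [0, 0, -0.01, 0, 0, 0], [0, 0, -0.02, 0, 0, 0], [0, 0, -0.03, 0, 0, 0], [0, 0, -0.045, 0, 0, 0], [0, 0, -0.06, 0, 0, 0], [0, 0, -0.075, 0, 0, 0], [0, 0, -0.09, 0, 0, 0]])

```text
time: 7.12
tool_pos: [421.5, 343.1, 232.4]
ee_rot: [0.682, 0.731, 0.0, 0.0]
wrist_force: [0.7, -0.2, -3.0]
opening: 11.9
finger_force: 61.8
```

>>> arm_command(steps=[[-0.02, 0, 0, 0, 0, 0], [-0.05, -0.001, 0, 0, 0, 0], [-0.085, -0.002, 0, 0, 0, 0], [-0.12, -0.003, 0, 0, 0, 0], [-0.155, -0.005, 0, 0, 0, 0], [-0.19, -0.006, 0, 0, 0, 0], [-0.225, -0.007, 0, 0, 0, 0], [-0.26, -0.008, 0, 0, 0, 0]])

```text
time: 7.78
tool_pos: [431.5, 81.6, 231.9]
ee_rot: [0.682, 0.731, 0.001, 0.001]
wrist_force: [1.9, 0.5, -2.7]
opening: 11.8
finger_force: 61.8
```

>>> arm_command(steps=[[-0.035, -0.001, 0, 0, 0, 0], [-0.07, -0.002, 0, 0, 0, 0], [-0.105, -0.003, 0, 0, 0, 0], [-0.14, -0.004, 0, 0, 0, 0], [-0.175, -0.005, 0, 0, 0, 0], [-0.21, -0.006, 0, 0, 0, 0], [-0.245, -0.007, 0, 0, 0, 0], [-0.28, -0.008, 0, 0, 0, 0]])

```text
time: 8.45
tool_pos: [442.9, -198.7, 231.9]
ee_rot: [0.682, 0.731, 0.0, 0.001]
wrist_force: [0.6, -0.4, -2.7]
opening: 11.9
finger_force: 61.8
```

>>> arm_command(steps=[[-0.035, -0.001, 0, 0, 0, -1], [-0.07, -0.002, 0, 0, 0, -2], [-0.1, -0.003, 0, 0, 0, -3], [-0.125, -0.004, 0, 0, 0, -4], [-0.138, -0.005, 0, 0, 0, -5], [-0.138, -0.005, 0, 0, 0, -5], [-0.138, -0.005, 0, 0, 0, -5], [-0.138, -0.005, 0, 0, 0, -5]])

```text
time: 9.12
tool_pos: [447.5, -333.9, 231.1]
ee_rot: [0.649, 0.76, 0.0, -0.0]
wrist_force: [-0.8, -0.0, -2.4]
opening: 12.0
finger_force: 61.8
```

Run:
```python
from h import *
o=arm.get_obs();print(o["opening"],o["wrist_force"],o["tool_pos"])
im=shot("side");W=cloud(im);w=W.reshape(-1,3);c=im["color"].reshape(-1,3).astype(int)
m=(abs(w[:,2])<14)&(w[:,0]>320)&(w[:,0]<580)&(w[:,1]<-160)&(w[:,1]>-520)&(c.min(1)>60)
B=np.zeros((300,400),np.uint8)
for p in w[m]: B[int(p[0]-300),int(-p[1]-140)]=255
B=cv2.morphologyEx(cv2.morphologyEx(B,3,np.ones((9,9))),2,np.ones((15,15)))
k=max(cv2.findContours(B,0,2)[0],key=cv2.contourArea);r=cv2.minAreaRect(k);print("mat x,y",r[0][1]+300,-(r[0][0]+140),r[1:])
print(rel([448,-335,60]))
im=shot("scene");cv2.imwrite("pics/s4.png",im["color"])
```

```text
11.992979401329322 [-0.75984418 -0.02024036 -2.38120499] [ 447.5111261  -333.94928338  231.09680452]
mat x,y 444.04840087890625 -319.055419921875 ((249.92919921875, 159.7295684814453), 10.17551040649414)
[-0.0015  0.0002  0.1711]
```

View pics/s4.png

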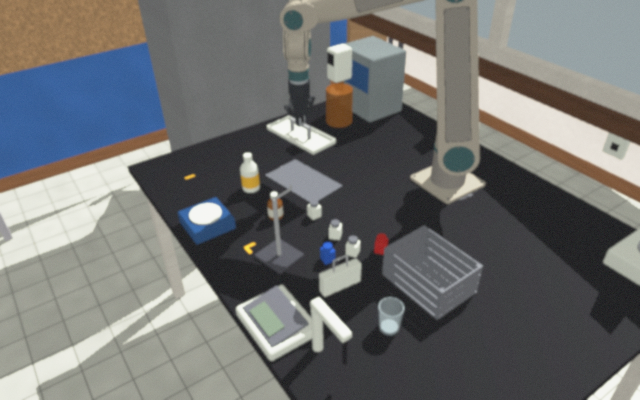

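The tray is level in the gripper above the mat, at scene (300,135), and all three bottles are unmoved. I lower it to the mat.

>>> arm_command(steps=[[0, 0, 0.03, 0, 0, 0], [0, 0, 0.065, 0, 0, 0], [0, 0, 0.1, 0, 0, 0], [0, 0, 0.13, 0, 0, 0], [0, 0, 0.155, 0, 0, 0], [0, 0, 0.175, 0, 0, 0], [0, 0, 0.185, 0, 0, 0], [0, 0, 0.19, 0, 0, 0]])

```text
time: 9.88
tool_pos: [446.7, -332.8, 39.3]
ee_rot: [0.649, 0.761, 0.0, -0.002]
wrist_force: [-1.1, 0.3, -2.1]
opening: 12.2
finger_force: 61.7
```

>>> arm_command(steps=[[0, 0, 0.002, 0, 0, 0], [0, 0, 0.004, 0, 0, 0], [0, 0, 0.006, 0, 0, 0], [0, 0, 0.006, 0, 0, 0]])

```text
time: 10.22
tool_pos: [448.5, -335.4, 35.9]
ee_rot: [0.649, 0.76, -0.0, 0.001]
wrist_force: [-0.5, 0.6, -2.1]
opening: 12.2
finger_force: 61.7
```

Still carrying it at about 1–2 mm. I release, then rise.

>>> arm_command(steps=[[0, 0, 0.0015, 0, 0, 0], [0, 0, 0.0015, 0, 0, 0], [0, 0, 0.0015, 0, 0, 0], [0, 0, 0.0015, 0, 0, 0], [0, 0, 0.0015, 0, 0, 0], [0, 0, 0.0015, 0, 0, 0], [0, 0, 0.0015, 0, 0, 0], [0, 0, 0.0015, 0, 0, 0]], fingers=1)

```text
time: 10.88
tool_pos: [447.7, -334.8, 33.4]
ee_rot: [0.649, 0.76, -0.0, 0.0]
wrist_force: [-1.2, 0.2, 0.1]
opening: 85.3
finger_force: 0.0
```

>>> arm_command(steps=[[0, 0, -0.03, 0, 0, 0], [0, 0, -0.07, 0, 0, 0], [0, 0, -0.11, 0, 0, 0], [0, 0, -0.15, 0, 0, 0], [0, 0, -0.18, 0, 0, 0], [0.02, 0, -0.21, 0, 0, 3], [0.05, 0.01, -0.22, 0, 0, 6], [0.09, 0.02, -0.22, 0, 0, 9]])

```text
time: 11.55
tool_pos: [455.9, -245.2, 257.8]
ee_rot: [0.709, 0.705, 0.001, 0.005]
wrist_force: [1.8, 0.4, -0.1]
opening: 85.9
finger_force: 0.0
```

>>> arm_command(steps=[[0.04, 0.03, 0, 0, 0, 0], [0.075, 0.055, 0, 0, 0, 0], [0.09, 0.075, 0, 0, 0, 0], [0.09, 0.075, 0, 0, 0, 0], [0.09, 0.075, 0, 0, 0, 0]])

```text
time: 11.97
tool_pos: [529.1, -151.3, 253.1]
ee_rot: [0.706, 0.708, -0.0, -0.0]
wrist_force: [-0.6, 0.3, 0.2]
opening: 85.3
finger_force: 0.0
```

```bash
cat >> h.py <<'E'
def bottles(im,lo=12,hi=46):
    "cap centres (z~62) with body yaw, from the cloud"
    W=cloud(im);c=im["color"].astype(int)
    cap=((W[...,2]>55)&(W[...,2]<68)&(W[...,0]>300)).astype(np.uint8)
    cap=cv2.morphologyEx(cap,2,np.ones((3,3)))
    n,l,s,_=cv2.connectedComponentsWithStats(cap)
    hsv=cv2.cvtColor(im["color"],cv2.COLOR_BGR2HSV)
    for i in range(1,n):
        if s[i,4]<60: continue
        p=W[l==i]; r=cv2.minAreaRect(p[:,:2].astype(np.float32))
        if max(r[1])>42: continue
        q=(p[:,:2].max(0)+p[:,:2].min(0))/2
        d=np.hypot(W[...,0]-q[0],W[...,1]-q[1])
        b=(d<32)&(W[...,2]>38)&(W[...,2]<51)
        sat=np.median(hsv[(d<30)&(W[...,2]>20)][:,1])
        rb=cv2.minAreaRect(W[b][:,:2].astype(np.float32)) if b.sum()>10 else None
        b2=(d<32)&(W[...,2]>15)&(W[...,2]<51);r2=cv2.minAreaRect(W[b2][:,:2].astype(np.float32)) if b2.sum()>10 else None
        f=lambda r:r and [np.round(x,1).tolist() if not np.isscalar(x) else round(x,1) for x in r]
        print("cap",q.round(1),"size",np.round(r[1]),"px",s[i,:4],"sat",sat,"top",b.sum(),f(rb),"all",f(r2))
E
python3 - <<'E'
from h import *
im=shot("wrist");o=arm.get_obs();print(o["tool_pos"]);bottles(im);cv2.imwrite("pics/w5.png",im["color"])
s=shot("side");bottles(s)
W=cloud(s).reshape(-1,3);m=(W[:,2]>50)&(W[:,2]<65)&(W[:,1]<-250)&(abs(W[:,0]-448)<40);print("handle",cv2.minAreaRect(W[m][:,:2].astype(np.float32)))
E
```

```text
[ 528.2944633 -152.2069302  253.0765444]
cap [539.5  -3.5] size [ 4. 19.] px [324   0  22   6] sat 21.0 top 369 [[539.8, -6.9], [17.6, 38.8], 89.7] all [[540.1, -5.1], [46.2, 21.2], 0.0]
cap [743.6 -14.4] size [ 7. 14.] px [553   9  12  17] sat 12.0 top 127 [[743.5, -14.7], [7.6, 13.9], 11.8] all [[743.3, -14.7], [8.0, 13.9], 11.2]
cap [ 536.2 -123. ] size [29. 29.] px [315 121  30  30] sat 12.0 top 593 [[536.5, -123.4], [37.2, 38.1], 0.3] all [[536.4, -123.3], [37.3, 38.3], 0.7]
cap [ 533.1 -125. ] size [24. 32.] px [352 190  10   9] sat 38.0 top 89 [[533.9, -123.1], [39.0, 39.7], 1.3] all [[533.9, -122.8], [41.0, 38.5], 89.5]
cap [538.    8.2] size [28. 30.] px [331 224  12  10] sat 23.0 top 99 [[537.6, 10.3], [37.1, 37.2], 43.5] all [[537.0, 11.5], [39.2, 38.0], 38.6]
cap [625.   87.3] size [29. 27.] px [286 236  12  11] sat 219.0 top 109 [[625.1, 88.0], [39.4, 38.5], 80.7] all [[625.1, 89.1], [40.3, 39.2], 82.9]
cap [540.9 109.2] size [27. 31.] px [314 253  12  11] sat 23.0 top 116 [[539.5, 110.1], [38.4, 38.1], 27.8] all [[539.8, 110.1], [38.8, 38.2], 28.3]
cap [458.3 153.8] size [28. 29.] px [338 279  13  12] sat 231.0 top 122 [[457.7, 154.7], [38.3, 38.2], 38.0] all [[457.8, 154.8], [38.6, 38.2], 38.0]
handle ((460.6513671875, -785.30859375), (1001.5997314453125, 77.85907745361328), 88.40459442138672)
```

View pics/w5.png

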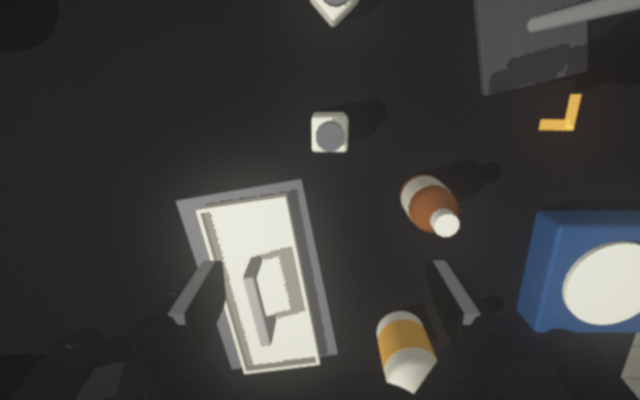

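The wrist view shows bottle 1 at (330,132), square to the tool. The tray sits well on the mat at (262,285), and the reagent bottle at (430,205) is clear of the fingers.

>>> arm_command(steps=[[0.029, 0.008, 0, 0, 0, 0], [0.029, 0.008, 0.04, 0, 0, 0], [0.029, 0.008, 0.08, 0, 0, 0], [0.029, 0.008, 0.12, 0, 0, 0], [0.029, 0.008, 0.155, 0, 0, 0], [0.029, 0.008, 0.185, 0, 0, 0], [0.029, 0.008, 0.21, 0, 0, 0], [0.029, 0.008, 0.227, 0, 0, 0]])

```text
time: 12.73
tool_pos: [533.2, -124.5, 23.4]
ee_rot: [0.708, 0.706, -0.001, -0.002]
wrist_force: [-0.8, 0.4, 0.1]
opening: 85.2
finger_force: 0.0
```

>>> arm_command(steps=[[0, 0, 0, 0, 0, 0], [0, 0, 0, 0, 0, 0], [0, 0, 0, 0, 0, 0], [0, 0, 0, 0, 0, 0], [0, 0, 0, 0, 0, 0], [0, 0, 0, 0, 0, 0], [0, 0, 0, 0, 0, 0], [0, 0, 0, 0, 0, 0]], fingers=0)

```text
time: 13.4
tool_pos: [537.8, -124.7, 28.7]
ee_rot: [0.707, 0.707, 0.0, 0.002]
wrist_force: [-1.7, -1.3, 6.6]
opening: 35.3
finger_force: 59.7
```

>>> arm_command(steps=[[0, 0, -0.02, 0, 0, 0], [0, 0, -0.06, 0, 0, 0], [0, 0, -0.1, 0, 0, 0], [0, 0, -0.14, 0, 0, 0], [0, 0, -0.17, 0, 0, 0], [0, 0, -0.19, 0, 0, 0], [0, 0, -0.2, 0, 0, 0], [0, 0, -0.2, 0, 0, 0]])

```text
time: 14.07
tool_pos: [538.4, -124.3, 229.9]
ee_rot: [0.707, 0.707, 0.002, 0.003]
wrist_force: [0.6, -0.5, -0.0]
opening: 35.1
finger_force: 60.0
```

>>> arm_command(steps=[[0.02, -0.004, 0, 0, 0, 0], [0.055, -0.011, 0, 0, 0, 0], [0.095, -0.019, 0, 0, 0, 0], [0.135, -0.027, 0, 0, 0, 0], [0.175, -0.035, 0, 0, 0, 0], [0.215, -0.043, 0, 0, 0, 0], [0.255, -0.05, 0, 0, 0, 0], [0.295, -0.058, 0, 0, 0, 0]])

```text
time: 14.73
tool_pos: [476.3, 172.8, 224.1]
ee_rot: [0.707, 0.707, -0.001, -0.001]
wrist_force: [1.3, -0.3, 0.1]
opening: 35.4
finger_force: 60.0
```

>>> arm_command(steps=[[0.04, -0.008, 0, 0, 0, 0], [0.08, -0.016, 0, 0, 0, 0], [0.12, -0.024, 0, 0, 0, 0], [0.16, -0.032, 0, 0, 0, 0], [0.195, -0.038, 0, 0, 0, 0], [0.225, -0.044, 0, 0, 0, -2], [0.236, -0.046, 0, 0, 0, -2], [0.236, -0.046, 0, 0, 0, -2]])

```text
time: 15.4
tool_pos: [430.7, 409.0, 223.9]
ee_rot: [0.693, 0.721, -0.002, -0.0]
wrist_force: [-0.1, -0.4, -1.2]
opening: 35.3
finger_force: 60.0
```

Run:
```python
from h import *
print(rel([434,408,80]))
im=shot("side");bottles(im)
W=cloud(im).reshape(-1,3);m=(W[:,2]>103)&(W[:,2]<115)&(W[:,1]>210)&(W[:,1]<480)&(abs(W[:,0]-434)<100);print("crate",np.percentile(W[m],[1,99],axis=0).round())
cv2.imwrite("pics/s6.png",im["color"])
```

```text
[-0.001   0.0037  0.1439]
cap [458.5 154.3] size [28. 30.] px [338 279  13  12] sat 227.0 top 126 [[458.4, 154.3], [37.5, 37.8], 38.2] all [[458.0, 155.1], [37.8, 39.3], 38.6]
cap [660.  393.9] size [37.  9.] px [204 337  18   9] sat 33.0 top 101 [[655.8, 397.6], [54.3, 22.1], 48.0] all [[655.7, 397.8], [54.3, 22.5], 48.9]
crate [[348. 232. 103.]
 [518. 467. 113.]]
```

>>> arm_command(steps=[[0, 0.003, 0.03, 0, 0, 0], [0, 0.003, 0.06, 0, 0, 0], [0, 0.003, 0.09, 0, 0, 0], [0, 0.003, 0.115, 0, 0, 0], [0, 0.003, 0.135, 0, 0, 0], [0, 0.003, 0.142, 0, 0, 0], [0, 0.003, 0.142, 0, 0, 0]])

```text
time: 16.03
tool_pos: [433.6, 404.3, 81.4]
ee_rot: [0.695, 0.719, -0.003, -0.0]
wrist_force: [-0.2, 0.7, -0.9]
opening: 35.3
finger_force: 60.0
```

>>> arm_command(steps=[[0, 0, 0, 0, 0, 0], [0, 0, 0, 0, 0, 0], [0, 0, 0, 0, 0, 0], [0, 0, 0, 0, 0, 0], [0, 0, -0.03, 0, 0, 0], [0, 0, -0.07, 0, 0, 0], [0, 0, -0.11, 0, 0, 0], [0, 0, -0.14, 0, 0, 0]], fingers=0.8)

```text
time: 16.7
tool_pos: [436.3, 408.3, 228.8]
ee_rot: [0.695, 0.719, 0.002, 0.0]
wrist_force: [0.9, 0.3, -0.0]
opening: 68.2
finger_force: 0.0
```

>>> arm_command(steps=[[-0.03, 0.01, 0, 0, 0, 0], [-0.07, 0.022, 0, 0, 0, -4], [-0.11, 0.035, 0, 0, 0, -9], [-0.15, 0.047, 0, 0, 0, -14], [-0.19, 0.06, 0, 0, 0, -19], [-0.23, 0.072, 0, 0, 0, -24], [-0.27, 0.085, 0, 0, 0, -26], [-0.3, 0.095, 0, 0, 0, -26]], fingers=1)

```text
time: 17.37
tool_pos: [541.8, 108.3, 225.7]
ee_rot: [0.515, 0.857, 0.0, 0.001]
wrist_force: [0.6, -0.2, 0.0]
opening: 85.6
finger_force: 0.0
```

>>> arm_command(steps=[[0, 0, 0, 0, 0, 0], [0, 0, 0, 0, 0, 0]])

```text
time: 17.53
tool_pos: [541.6, 109.5, 225.3]
ee_rot: [0.517, 0.856, 0.001, 0.001]
wrist_force: [0.3, 0.4, 0.4]
opening: 85.4
finger_force: 0.0
```

Run:
```python
from h import *
o=arm.get_obs();y=R.from_quat(o["ee_rot"]).as_matrix()[:,1];print(o["tool_pos"],np.degrees(np.arctan2(y[1],y[0])))
im=shot("wrist");bottles(im);print(rel([540,110,27]))
print("side");bottles(shot("side"))
```

```text
[541.62791356 109.4736727  225.28422822] 27.80230000115272
cap [460.5 154.2] size [29. 29.] px [247  67  34  35] sat 158.0 top 779 [[460.3, 154.0], [38.2, 38.1], 38.6] all [[460.4, 154.1], [38.2, 38.1], 38.6]
cap [598.4 209.6] size [28.  2.] px [420  88  21  29] sat 9.0 top 148 [[604.4, 201.8], [17.5, 40.7], 35.3] all [[604.2, 202.2], [18.0, 41.1], 34.3]
cap [542.  110.1] size [29. 29.] px [307 154  31  31] sat 9.0 top 632 [[542.1, 109.8], [38.0, 38.1], 31.8] all [[542.1, 109.8], [38.0, 38.1], 31.8]
cap [626.8  88.8] size [29. 29.] px [372 211  30  29] sat 160.0 top 573 [[626.5, 88.8], [38.1, 37.5], 82.2] all [[626.4, 88.8], [38.1, 37.6], 82.3]
cap [539.7   9.8] size [29. 29.] px [261 237  29  28] sat 5.0 top 555 [[539.4, 10.4], [37.9, 37.2], 44.0] all [[539.3, 10.5], [38.1, 37.3], 43.6]
cap [745.1 -12.4] size [13.  7.] px [424 336  12  11] sat 12.0 top 94 [[744.0, -11.1], [13.7, 7.8], 51.7] all [[744.0, -11.1], [13.8, 7.8], 51.7]
[-1.000e-04 -1.500e-03  1.981e-01]
side
cap [538.    9.5] size [28. 30.] px [331 224  12  10] sat 23.0 top 102 [[537.0, 10.4], [37.9, 38.2], 43.5] all [[537.1, 10.7], [38.7, 38.2], 43.0]
cap [625.2  88.1] size [27. 28.] px [286 236  12  10] sat 219.0 top 111 [[625.3, 89.3], [37.7, 39.1], 84.6] all [[625.1, 89.4], [38.2, 39.4], 83.6]
cap [540.1 108.9] size [27. 30.] px [314 253  12  11] sat 40.0 top 111 [[539.9, 110.4], [37.8, 41.3], 34.8] all [[540.3, 110.2], [37.9, 41.8], 32.9]
cap [458.5 153.6] size [28. 28.] px [338 279  13  12] sat 45.0 top 127 [[458.1, 154.8], [38.3, 38.0], 37.7] all [[457.9, 155.0], [38.4, 38.1], 38.6]
```

>>> arm_command(steps=[[0, 0, 0.03, 0, 0, -4], [0, 0, 0.065, 0, 0, -4], [0, 0, 0.1, 0, 0, -4], [0, 0, 0.135, 0, 0, -4], [0, 0, 0.165, 0, 0, -4], [0, 0, 0.185, 0, 0, -4], [0, 0, 0.199, 0, 0, -4], [0, 0, 0.199, 0, 0, -4]])

```text
time: 18.3
tool_pos: [536.9, 112.4, 22.1]
ee_rot: [0.484, 0.875, -0.002, -0.003]
wrist_force: [1.2, -0.5, 0.1]
opening: 85.6
finger_force: 0.0
```

>>> arm_command(steps=[[0, 0, 0, 0, 0, 0], [0, 0, 0, 0, 0, 0], [0, 0, 0, 0, 0, 0], [0, 0, 0, 0, 0, 0], [0, 0, 0, 0, 0, 0], [0, 0, 0, 0, 0, 0], [0, 0, 0, 0, 0, 0], [0, 0, 0, 0, 0, 0]], fingers=0)

```text
time: 18.97
tool_pos: [542.1, 111.2, 27.4]
ee_rot: [0.485, 0.875, 0.001, 0.001]
wrist_force: [-0.9, 1.0, 5.3]
opening: 35.8
finger_force: 59.4
```

>>> arm_command(steps=[[0, 0, -0.02, 0, 0, 0], [0, 0, -0.06, 0, 0, 0], [0, 0, -0.1, 0, 0, 0], [0, 0, -0.14, 0, 0, 0], [0, 0, -0.17, 0, 0, 0], [0, 0, -0.19, 0, 0, 0], [0, 0, -0.2, 0, 0, 0], [0, 0, -0.2, 0, 0, 0]])

```text
time: 19.63
tool_pos: [542.8, 111.0, 228.9]
ee_rot: [0.485, 0.875, 0.002, 0.003]
wrist_force: [-0.0, -0.2, 0.1]
opening: 35.3
finger_force: 60.4
```

Run:
```python
from h import *
print(rel([434,345,226]))
```

```text
[0.2561 0.0316 0.0023]
```

>>> arm_command(steps=[[0.03, 0.004, 0, 0, 0, 4], [0.065, 0.008, 0, 0, 0, 9], [0.1, 0.012, 0, 0, 0, 14], [0.14, 0.017, 0, 0, 0, 19], [0.18, 0.022, 0, 0, 0, 24], [0.215, 0.026, 0, 0, 0, 28], [0.245, 0.03, 0, 0, 0, 30], [0.256, 0.032, 0, 0, 0, 30]])

```text
time: 20.3
tool_pos: [429.0, 347.2, 222.9]
ee_rot: [0.694, 0.72, -0.002, -0.001]
wrist_force: [-0.6, -0.4, -0.7]
opening: 35.2
finger_force: 60.4
```

>>> arm_command(steps=[[0, 0, 0.0, 0, 0, 0], [0, 0, 0.03, 0, 0, 0], [0, 0, 0.06, 0, 0, 0], [0, 0, 0.09, 0, 0, 0], [0, 0, 0.115, 0, 0, 0], [0, 0, 0.135, 0, 0, 0], [0, 0, 0.142, 0, 0, 0], [0, 0, 0.142, 0, 0, 0]])

```text
time: 20.97
tool_pos: [430.3, 342.3, 80.2]
ee_rot: [0.695, 0.719, -0.003, -0.001]
wrist_force: [-0.1, 0.0, -0.5]
opening: 35.5
finger_force: 60.3
```

>>> arm_command(steps=[[0, 0, 0, 0, 0, 0], [0, 0, 0, 0, 0, 0], [0, 0, 0, 0, 0, 0], [0, 0, 0, 0, 0, 0], [0, 0, -0.03, 0, 0, 0], [0, 0, -0.07, 0, 0, 0], [0, 0, -0.11, 0, 0, 0], [0, 0, -0.14, 0, 0, 0]], fingers=0.8)

```text
time: 21.63
tool_pos: [433.3, 345.7, 227.8]
ee_rot: [0.695, 0.719, 0.002, 0.001]
wrist_force: [1.2, 1.0, 1.0]
opening: 68.0
finger_force: 0.0
```

Run:
```python
from h import *
print(rel([539,10.3,226]));bottles(shot("side"))
```

```text
[-0.3389  0.0938  0.0014]
cap [455.  152.7] size [16. 30.] px [343 279   8  12] sat 234.0 top 34 [[445.1, 145.0], [14.0, 35.7], 13.8] all [[444.7, 149.5], [18.5, 42.6], 6.2]
cap [429.1 347.3] size [18. 25.] px [318 357  10  14] sat 43.0 top 146 [[431.9, 343.9], [38.5, 38.5], 0.4] all [[432.1, 344.2], [38.7, 38.4], 2.0]
```

>>> arm_command(steps=[[-0.03, 0.008, 0, 0, 0, -2], [-0.07, 0.018, 0, 0, 0, -8], [-0.11, 0.03, 0, 0, 0, -14], [-0.15, 0.041, 0, 0, 0, -20], [-0.19, 0.052, 0, 0, 0, -26], [-0.23, 0.063, 0, 0, 0, -32], [-0.27, 0.075, 0, 0, 0, -37], [-0.31, 0.086, 0, 0, 0, -42]], fingers=1)

```text
time: 22.35
tool_pos: [529.1, 38.4, 224.3]
ee_rot: [0.388, 0.921, 0.0, 0.001]
wrist_force: [-0.3, 0.8, -0.4]
opening: 85.6
finger_force: 0.0
```

Run:
```python
from h import *
o=arm.get_obs();y=R.from_quat(o["ee_rot"]).as_matrix()[:,1];print(o["tool_pos"],np.degrees(np.arctan2(y[1],y[0])))
im=shot("wrist");bottles(im);print(rel([539,10.3,27]))
```

```text
[529.07009684  38.3965945  224.34428686] 44.278268432361266
cap [460.3 153.7] size [29. 26.] px [341   0  36  36] sat 170.0 top 770 [[461.1, 152.9], [38.3, 35.6], 39.4] all [[461.1, 152.9], [38.3, 35.6], 39.3]
cap [539.4   9.6] size [29. 28.] px [294 181  30  30] sat 5.0 top 597 [[539.3, 10.2], [37.4, 37.1], 43.1] all [[539.1, 10.0], [37.4, 37.4], 44.0]
cap [626.8  88.2] size [29. 29.] px [413 186  31  30] sat 168.0 top 613 [[626.1, 88.6], [37.9, 37.0], 82.4] all [[626.0, 88.6], [37.9, 37.2], 82.4]
cap [743.8 -13.2] size [13.  6.] px [421 325  13  11] sat 12.0 top 95 [[743.4, -11.8], [14.0, 7.2], 60.2] all [[743.5, -12.3], [13.9, 7.9], 65.7]
[-0.0185 -0.0096  0.1975]
```

>>> arm_command(steps=[[-0.018, -0.009, 0, 0, 0, 0], [-0.018, -0.009, 0, 0, 0, 0], [-0.018, -0.009, 0.02, 0, 0, 0], [-0.018, -0.009, 0.05, 0, 0, 0], [-0.018, -0.009, 0.08, 0, 0, 0], [-0.018, -0.009, 0.1, 0, 0, 0], [-0.018, -0.009, 0.1, 0, 0, 0], [-0.018, -0.009, 0.1, 0, 0, 0]])

```text
time: 23.07
tool_pos: [533.2, 22.0, 122.8]
ee_rot: [0.39, 0.921, -0.0, -0.001]
wrist_force: [-0.1, -0.8, -0.0]
opening: 85.6
finger_force: 0.0
```

Run:
```python
from h import *
print(rel([539.2,10.1,27]))
```

```text
[-0.0129 -0.0038  0.0958]
```

>>> arm_command(steps=[[-0.013, -0.004, 0, 0, 0, 0], [-0.013, -0.004, 0.015, 0, 0, 0], [-0.013, -0.004, 0.04, 0, 0, 0], [-0.013, -0.004, 0.07, 0, 0, 0], [-0.013, -0.004, 0.09, 0, 0, 0], [-0.013, -0.004, 0.096, 0, 0, 0], [-0.013, -0.004, 0.096, 0, 0, 0]])

```text
time: 23.65
tool_pos: [540.9, 8.5, 27.4]
ee_rot: [0.391, 0.92, -0.0, -0.0]
wrist_force: [0.7, 0.2, 0.1]
opening: 85.9
finger_force: 0.0
```

>>> arm_command(steps=[[0, 0, 0, 0, 0, 0], [0, 0, 0, 0, 0, 0], [0, 0, 0, 0, 0, 0], [0, 0, 0, 0, 0, 0], [0, 0, 0, 0, 0, 0], [0, 0, 0, 0, 0, 0], [0, 0, 0, 0, 0, 0], [0, 0, 0, 0, 0, 0]], fingers=0)

```text
time: 24.32
tool_pos: [541.9, 8.6, 29.3]
ee_rot: [0.391, 0.921, 0.0, 0.002]
wrist_force: [-1.2, -0.7, 6.3]
opening: 35.0
finger_force: 59.1
```

>>> arm_command(steps=[[0, 0, -0.02, 0, 0, 0], [0, 0, -0.06, 0, 0, 0], [0, 0, -0.1, 0, 0, 0], [0, 0, -0.14, 0, 0, 0], [0, 0, -0.17, 0, 0, 0], [0, 0, -0.19, 0, 0, 0], [0, 0, -0.2, 0, 0, 0], [0, 0, -0.2, 0, 0, 0]])

```text
time: 24.98
tool_pos: [542.4, 8.8, 230.6]
ee_rot: [0.391, 0.921, 0.001, 0.003]
wrist_force: [0.5, -0.4, -0.5]
opening: 34.9
finger_force: 60.0
```

Run:
```python
from h import *
print(rel([434,283,226]))
```

```text
[0.2726 0.1125 0.0037]
```

>>> arm_command(steps=[[0.03, 0.011, 0, 0, 0, 5], [0.065, 0.026, 0, 0, 0, 10], [0.1, 0.041, 0, 0, 0, 16], [0.14, 0.058, 0, 0, 0, 22], [0.18, 0.074, 0, 0, 0, 28], [0.215, 0.088, 0, 0, 0, 34], [0.25, 0.103, 0, 0, 0, 39], [0.272, 0.112, 0, 0, 0, 42]])

```text
time: 25.65
tool_pos: [429.0, 284.7, 224.9]
ee_rot: [0.695, 0.719, -0.002, -0.001]
wrist_force: [0.3, 0.4, -1.3]
opening: 35.1
finger_force: 60.0
```

>>> arm_command(steps=[[0, 0, 0.0, 0, 0, 0], [0, 0, 0.0, 0, 0, 0], [0, 0, 0, 0, 0, 0]])

```text
time: 25.9
tool_pos: [431.3, 281.6, 225.6]
ee_rot: [0.694, 0.72, -0.002, -0.0]
wrist_force: [0.3, -0.1, -0.5]
opening: 35.1
finger_force: 60.0
```

Run:
```python
from h import *
o=arm.get_obs();y=R.from_quat(o["ee_rot"]).as_matrix()[:,1];print(o["tool_pos"],np.degrees(np.arctan2(y[1],y[0])),rel([434,283,80]))
```

```text
[431.31583758 281.62634506 225.63170641] 2.0479550412587724 [0.0015 0.0031 0.1456]
```

>>> arm_command(steps=[[0, 0.003, 0.03, 0, 0, 0], [0, 0.003, 0.06, 0, 0, 0], [0, 0.003, 0.09, 0, 0, 0], [0, 0.003, 0.115, 0, 0, 0], [0, 0.003, 0.135, 0, 0, 0], [0, 0.003, 0.143, 0, 0, 0], [0, 0.003, 0.143, 0, 0, 0]])

```text
time: 26.48
tool_pos: [433.4, 280.2, 81.7]
ee_rot: [0.695, 0.719, -0.003, -0.001]
wrist_force: [0.4, -0.5, -0.6]
opening: 34.7
finger_force: 60.0
```

>>> arm_command(steps=[[0, 0, 0, 0, 0, 0], [0, 0, 0, 0, 0, 0], [0, 0, 0, 0, 0, 0], [0, 0, 0, 0, 0, 0], [0, 0, -0.03, 0, 0, 0], [0, 0, -0.07, 0, 0, 0], [0, 0, -0.11, 0, 0, 0], [0, 0, -0.15, 0, 0, 0]], fingers=0.8)

```text
time: 27.15
tool_pos: [434.9, 282.5, 236.8]
ee_rot: [0.695, 0.719, 0.0, 0.0]
wrist_force: [0.2, 0.8, -0.2]
opening: 68.2
finger_force: 0.0
```

>>> arm_command(steps=[[-0.03, 0, 0, 0, 0, 0], [-0.07, 0, -0.02, 0, 0, 0], [-0.11, 0, -0.04, 0, 0, 0], [-0.14, 0, -0.05, 0, 0, 0], [-0.16, 0, -0.06, 0, 0, 0], [-0.16, 0, -0.06, 0, 0, 0], [-0.16, 0, -0.06, 0, 0, 0]])

```text
time: 27.73
tool_pos: [441.6, 122.0, 296.1]
ee_rot: [0.695, 0.719, 0.002, 0.001]
wrist_force: [0.1, -0.3, 1.0]
opening: 68.5
finger_force: 0.0
```

Run:
```python
from h import *
for n in("wrist","side","scene"):
    im=shot(n);cv2.imwrite(f"pics/{n}7.png",im["color"]);np.savez(n+"7.npz",W=cloud(im),c=im["color"])
a=cv2.imread("pics/wrist7.png");b=cv2.imread("pics/side7.png")
cv2.imwrite("pics/c7.png",np.vstack([cv2.resize(a,(480,300)),cv2.resize(b,(480,300))]))
```

```text
(no output)
```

View pics/c7.png

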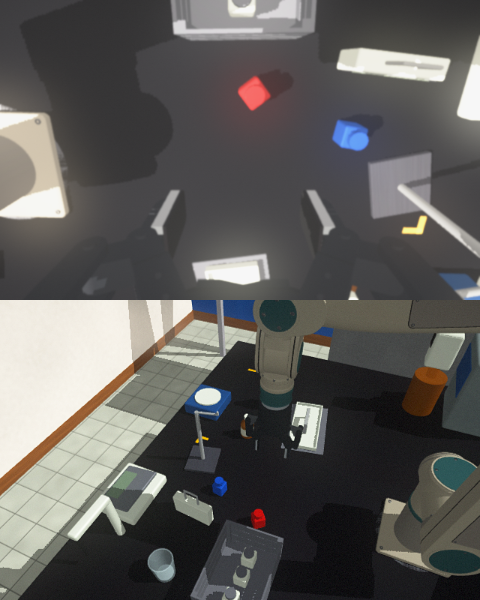

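Bottles stand in the crate at lower-panel (248,555), (241,575) and (232,592). No white ones remain on the bench, only the red and blue look-alikes. The meter shows a plain back toward +y, at upper-panel (395,63), so its display faces -y. I go to the meter's near shoulder.

>>> arm_command(steps=[[0.02, 0.03, 0.0, 0, 0, -6], [0.03, 0.06, 0.01, 0, 0, -13], [0.04, 0.09, 0.015, 0, 0, -20], [0.05, 0.115, 0.02, 0, 0, -27], [0.06, 0.135, 0.02, 0, 0, -34], [0.07, 0.14, 0.02, 0, 0, -41], [0.078, 0.14, 0.02, 0, 0, -48], [0.078, 0.14, 0.02, 0, 0, -55]], fingers=1)

```text
time: 28.55
tool_pos: [577.6, 208.3, 272.6]
ee_rot: [0.279, 0.96, -0.0, -0.001]
wrist_force: [0.5, -0.5, -0.5]
opening: 85.4
finger_force: 0.0
```

>>> arm_command(steps=[[0, 0, 0, 0, 0, -7], [0, 0, 0, 0, 0, -14], [0, 0, 0, 0, 0, -21], [0, 0, 0, 0, 0, -28], [0, 0, 0, 0, 0, -29], [0, 0, 0, 0, 0, -29]])

```text
time: 29.05
tool_pos: [577.3, 206.5, 273.4]
ee_rot: [0.035, 0.999, -0.0, -0.001]
wrist_force: [-0.1, -0.3, 0.5]
opening: 85.6
finger_force: 0.0
```

>>> arm_command(steps=[[0, 0, 0, 0, -6, 0], [0, 0, 0, 0, -12, 0], [0, 0, 0, 0, -18, 0], [0, 0, 0, 0, -20, 0], [0, 0, 0, 0, -20, 0], [0, 0, 0, 0, -20, 0]])

```text
time: 29.55
tool_pos: [577.0, 206.0, 274.2]
ee_rot: [0.035, 0.984, -0.006, 0.173]
wrist_force: [0.2, 0.2, 0.4]
opening: 85.7
finger_force: 0.0
```

Run:
```python
from h import *
o=arm.get_obs();m=R.from_quat(o["ee_rot"]).as_matrix();print(o["tool_pos"],m.round(3).tolist(),o["joint_pos"].round(2))
im=shot("wrist");cv2.imwrite("pics/w8.png",im["color"]);w=cloud(im).reshape(-1,3)
b=(abs(w[:,0]-660)<100)&(abs(w[:,1]-205)<60)
for lo,hi in((65,82),(88,128)):
    q=w[b&(w[:,2]>lo)&(w[:,2]<hi)];print(len(q),cv2.minAreaRect(q[:,:2].astype(np.float32)),np.median(q,0))
W=np.load("side7.npz")["W"].reshape(-1,3)
for n in("side7","scene7"):
    W=np.load(n+".npz")["W"].reshape(-1,3)
    q=W[(abs(W[:,0]-660)<100)&(abs(W[:,1]-205)<60)&(W[:,2]>68)&(W[:,2]<80)];print(n,cv2.minAreaRect(q[:,:2].astype(np.float32)))
    q=W[(abs(W[:,0]-660)<100)&(abs(W[:,1]-205)<60)&(W[:,2]>88)&(W[:,2]<128)];print(n,cv2.minAreaRect(q[:,:2].astype(np.float32)))
    q=W[(abs(W[:,0]-720)<100)&(abs(W[:,1]+20)<60)&(W[:,2]>228)&(W[:,2]<242)];print(n,"arm",cv2.minAreaRect(q[:,:2].astype(np.float32)),np.median(q,0),cv2.fitLine(q[:,:2].astype(np.float32),cv2.DIST_HUBER,0,.01,.01).ravel())
    q=W[(abs(W[:,0]-745)<30)&(abs(W[:,1]+15)<30)&(W[:,2]>60)&(W[:,2]<200)];print(n,"post",cv2.minAreaRect(q[:,:2].astype(np.float32)))
    q=W[(abs(W[:,0]-720)<100)&(abs(W[:,1]+20)<60)&(W[:,2]>200)];print("max z",np.percentile(q[:,2],99))
```

```text
[577.02621221 205.96988506 274.20493655] [[-0.938, 0.07, 0.34], [0.066, 0.998, -0.023], [-0.341, 0.001, -0.94]] [ 0.3   0.01 -0.26  0.97 -0.12  0.35]
2526 ((662.1512451171875, 203.80189514160156), (32.06822204589844, 130.27899169921875), 85.458251953125) [642.10915526 206.01264485  74.53287917]
336 ((661.6582641601562, 204.99020385742188), (5.2363739013671875, 51.49284744262695), 86.11151123046875) [650.5004444  205.27344127 118.68853455]
side7 ((661.1395263671875, 204.71768188476562), (31.767541885375977, 131.2149200439453), 85.54913330078125)
side7 ((660.59130859375, 204.26039123535156), (8.199297904968262, 51.85173416137695), 86.72200775146484)
side7 arm ((713.7825927734375, -23.059389114379883), (79.54830169677734, 15.12697982788086), 15.850077629089355) [717.45235753 -20.23473999 236.23755527] [ 9.7277153e-01  2.3176612e-01  7.1327258e+02 -2.0878729e+01]
side7 post ((743.6124877929688, -11.791234016418457), (13.889105796813965, 13.24128246307373), 30.081201553344727)
max z 246.727257831845
scene7 ((664.13330078125, 203.16055297851562), (36.236915588378906, 131.70782470703125), 85.18994903564453)
scene7 ((662.1284790039062, 204.01336669921875), (8.354207038879395, 51.58112335205078), 85.63329315185547)
scene7 arm ((716.2198486328125, -25.709674835205078), (79.97516632080078, 17.151565551757812), 17.08025550842285) [723.66199867 -21.43579923 238.54055883] [ 9.7204041e-01  2.3481350e-01  7.1553662e+02 -2.2849339e+01]
scene7 post ((748.0269165039062, -13.303956031799316), (19.28583335876465, 13.637685775756836), 62.80833435058594)
max z 248.67149154378134
```

View pics/w8.png

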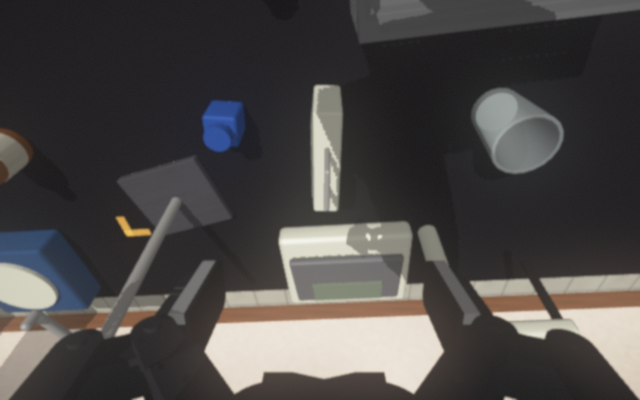

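The wrist view shows the meter at (326,150) between the fingers with the blue look-alike clear at (224,125). Meter centre is (662,204.3), axis 85.7°. I descend on the near shoulder, tilted 20°.

>>> arm_command(steps=[[-0.032, 0.004, 0.012, 0, 0, 0], [-0.032, 0.004, 0.012, 0, 0, 0], [-0.019, 0.004, 0.049, 0, 0, 0], [-0.006, 0.004, 0.084, 0, 0, 0], [0.007, 0.004, 0.119, 0, 0, 0], [0.014, 0.004, 0.138, 0, 0, 0], [0.014, 0.004, 0.138, 0, 0, 0], [0.014, 0.004, 0.138, 0, 0, 0]])

```text
time: 30.27
tool_pos: [612.5, 206.8, 138.6]
ee_rot: [0.035, 0.984, -0.006, 0.172]
wrist_force: [0.7, 0.4, 0.6]
opening: 85.6
finger_force: 0.0
```

Run:
```python
from h import *
print(arm.get_obs()["tool_pos"],rel([611,208,52]))
```

```text
[612.50337261 206.78437018 138.59768728] [0.0309 0.0012 0.0809]
```

>>> arm_command(steps=[[0.011, 0.001, 0.03, 0, 0, 0], [0.021, 0.001, 0.055, 0, 0, 0], [0.028, 0.001, 0.075, 0, 0, 0], [0.031, 0.001, 0.081, 0, 0, 0], [0.031, 0.001, 0.081, 0, 0, 0], [0.031, 0.001, 0.081, 0, 0, 0]])

```text
time: 30.77
tool_pos: [613.3, 208.8, 55.7]
ee_rot: [0.035, 0.984, -0.006, 0.175]
wrist_force: [-0.9, -0.2, 0.3]
opening: 85.4
finger_force: 0.0
```

>>> arm_command(steps=[[0, 0, 0, 0, 0, 0], [0, 0, 0, 0, 0, 0], [0, 0, 0, 0, 0, 0], [0, 0, 0, 0, 0, 0], [0, 0, 0, 0, 0, 0], [0, 0, 0, 0, 0, 0], [0, 0, 0, 0, 0, 0], [0, 0, 0, 0, 0, 0]], fingers=0)

```text
time: 31.43
tool_pos: [611.4, 208.2, 54.4]
ee_rot: [0.034, 0.984, -0.006, 0.174]
wrist_force: [-2.4, -0.4, 5.6]
opening: 28.3
finger_force: 59.2
```

Gripped at 28 mm opening. I lift straight up.

>>> arm_command(steps=[[-0.007, 0, -0.019, 0, 0, 0], [-0.017, 0, -0.047, 0, 0, 0], [-0.027, 0, -0.075, 0, 0, 0], [-0.038, 0, -0.105, 0, 0, 0], [-0.048, 0, -0.132, 0, 0, 0], [-0.055, 0, -0.15, 0, 0, 0], [-0.055, 0, -0.15, 0, 0, 0], [-0.055, 0, -0.15, 0, 0, 0]])

```text
time: 32.1
tool_pos: [611.7, 208.4, 214.2]
ee_rot: [0.034, 0.984, -0.006, 0.175]
wrist_force: [0.1, 0.5, -1.7]
opening: 27.9
finger_force: 59.6
```

```bash
cat >> h.py <<'E'
def Tm(p,yaw): 
    T=np.eye(4);T[:3,:3]=R.from_euler("z",yaw,degrees=True).as_matrix();T[:3,3]=p;return T
def tool():
    o=arm.get_obs();T=np.eye(4);T[:3,:3]=R.from_quat(o["ee_rot"]).as_matrix();T[:3,3]=o["tool_pos"];return T
def go(Tt):
    D=np.linalg.inv(tool())@Tt;return (D[:3,3]/1000).round(4),np.degrees(R.from_matrix(D[:3,:3]).as_rotvec()).round(2)
POST=np.array([744.5,-12.5,0]);SY=13.6
def hung(out,zbail): return Tm(POST,SY)@Tm([-out,0,zbail-117],0)
E
python3 - <<'E'
from h import *
o=arm.get_obs();print(o["opening"],o["tool_pos"],o["wrist_force"])
for n in("scene","side"):
    W=cloud(shot(n)).reshape(-1,3);q=W[(abs(W[:,0]-670)<80)&(abs(W[:,1]-205)<30)];h=q[q[:,2]>238];h=h[h[:,2]<282]
    # meter case rect + loop
    print(n,"loop",len(h),cv2.minAreaRect(h[:,:2].astype(np.float32)),np.percentile(h[:,2],98))
    c=q[(q[:,2]>150)&(q[:,2]<215)&(q[:,0]>640)];f=c[:,0]
    print("case bottom z, by x:",[ (x,round(np.percentile(q[(abs(q[:,0]-x)<6)&(q[:,2]>120)][:,2],2))) for x in(670,690,710)])
# tool in meter frame, as grasped
T=np.linalg.inv(Tm([662,204.3,0],85.7))@np.vstack([np.hstack([R.from_quat(o["ee_rot"]).as_matrix(),[[611.4],[208.2],[54.4]]]),[0,0,0,1]])
np.save("TG.npy",T);print(T.round(2).tolist())
print("rot at (577,200):",go(Tm([0,0,0],13.6-85.7)@np.block([[tool()[:3,:3],np.zeros((3,1))],[0,0,0,1]]))[1])
E
```

```text
27.855244204767576 [611.73200463 208.38962638 214.16491519] [ 0.14205744  0.49233955 -1.70713996]
scene loop 275 ((657.5462646484375, 212.67938232421875), (137.719970703125, 55.33000183105469), 5.483827114105225) 281.0826012915265
case bottom z, by x: [(670, 166), (690, 163), (710, 165)]
side loop 135 ((637.63916015625, 217.29611206054688), (95.89688110351562, 38.165679931640625), 2.9501447677612305) 277.97388831876555
case bottom z, by x: [(670, 162), (690, 160), (710, 162)]
[[-0.0, 1.0, 0.0, 0.1], [0.94, 0.01, -0.34, 50.75], [-0.34, 0.0, -0.94, 54.4], [0.0, 0.0, 0.0, 1.0]]
rot at (577,200): [24.38  0.09 67.85]
```

>>> arm_command(steps=[[0.008, -0.003, -0.003, 2.2, 0, 6.1], [0.016, -0.006, -0.006, 4.4, 0, 12.2], [0.024, -0.009, -0.009, 6.6, 0, 18.4], [0.033, -0.0115, -0.012, 8.8, 0, 24.5], [0.033, -0.0115, -0.012, 11, 0, 30.6], [0.033, -0.0115, -0.012, 13.2, 0, 36.7], [0.033, -0.0115, -0.012, 15.4, 0, 42.8], [0.033, -0.0115, -0.012, 17.6, 0, 49]])

```text
time: 32.87
tool_pos: [573.3, 198.8, 209.8]
ee_rot: [0.465, 0.868, -0.082, 0.151]
wrist_force: [0.9, 0.6, -1.3]
opening: 27.6
finger_force: 59.7
```

>>> arm_command(steps=[[0, 0, 0, 2.3, 0, 6.3], [0, 0, 0, 4.5, 0, 12.6], [0, 0, 0, 6.8, 0, 18.9], [0, 0, 0, 6.8, 0, 18.9], [0, 0, 0, 6.8, 0, 18.9]])

```text
time: 33.28
tool_pos: [574.7, 198.9, 210.3]
ee_rot: [0.606, 0.776, -0.106, 0.136]
wrist_force: [0.1, 0.1, -1.4]
opening: 27.8
finger_force: 59.8
```

Run:
```python
from h import *
T=np.load("TG.npy");print(arm.get_obs()["tool_pos"],arm.get_obs()["opening"])
print(go(hung(115,263)@T));M=tool()@np.linalg.inv(T);print(M.round(3).tolist())
print("u,z in tool",(tool()[:3,:3].T@np.array([.972,.235,0])).round(3),(tool()[:3,:3].T@np.array([0,0,1])).round(3))
```

```text
[574.66187341 198.86407943 210.2826136 ] 27.848957613546734
(array([-0.1797, -0.0009,  0.0754]), array([-0.05, -0.27,  0.13]))
[[0.972, -0.237, 0.003, 586.447], [0.237, 0.972, -0.004, 149.765], [-0.002, 0.005, 1.0, 155.644], [0.0, 0.0, 0.0, 1.0]]
u,z in tool [-0.007  1.     0.002] [-0.339 -0.001 -0.941]
```

>>> arm_command(steps=[[-0.02, 0, 0.008, 0, 0, 0], [-0.05, 0, 0.021, 0, 0, 0], [-0.085, -0.001, 0.036, 0, 0, 0], [-0.12, -0.001, 0.05, 0, 0, 0], [-0.15, -0.001, 0.063, 0, 0, 0], [-0.17, -0.001, 0.071, 0, 0, 0], [-0.18, -0.001, 0.0755, 0, 0, 0], [-0.18, -0.001, 0.0755, 0, 0, 0]])

```text
time: 33.95
tool_pos: [620.1, 7.6, 202.1]
ee_rot: [0.608, 0.775, -0.105, 0.136]
wrist_force: [-0.0, -0.8, -1.1]
opening: 27.9
finger_force: 59.7
```

>>> arm_command(steps=[[0, 0, 0, 0, 0, 0], [0, 0, 0, 0, 0, 0]])

```text
time: 34.12
tool_pos: [620.5, 10.8, 202.6]
ee_rot: [0.607, 0.776, -0.105, 0.136]
wrist_force: [-0.3, -0.1, -1.6]
opening: 28.0
finger_force: 59.7
```

Run:
```python
from h import *
T=np.load("TG.npy");print(arm.get_obs()["tool_pos"],arm.get_obs()["opening"])
print(go(hung(115,263)@T))
S=np.linalg.inv(Tm(POST,SY))
ims={n:shot(n) for n in("side","scene")}
for n,im in ims.items():
    W=cloud(im).reshape(-1,3);Q=W@S[:3,:3].T+S[:3,3]
    q=Q[(Q[:,0]<-85)&(Q[:,0]>-150)&(Q[:,2]>226)&(Q[:,2]<280)&(abs(Q[:,1])<32)]
    print(n,"loop in stand",len(q),np.percentile(q,[2,50,98],axis=0).round(1).tolist())
    q=Q[(Q[:,0]<-18)&(Q[:,0]>-78)&(Q[:,2]>222)&(Q[:,2]<256)&(abs(Q[:,1])<20)];print("arm",np.percentile(q,[2,50,98],axis=0).round(1).tolist())
a=ims["side"]["color"][80:280,160:360];b=ims["scene"]["color"][130:330,190:390]
cv2.imwrite("pics/c9.png",np.hstack([cv2.resize(a,(400,400)),cv2.resize(b,(400,400))]))
```

```text
[620.4959909   10.84578119 202.63163531] 27.95649143265224
(array([-0.0003,  0.0001,  0.0025]), array([ 0.13, -0.33,  0.01]))Traceback (most recent call last):
  File "<stdin>", line 9, in <module>
    return _quantile_unchecked(
        a, q, axis, out, overwrite_input, method, keepdims, weights)
    return _ureduce(a,
                    func=_quantile_ureduce_func,
    ...<5 lines>...
                    overwrite_input=overwrite_input,
                    method=method)
    r = func(a, **kwargs)
    result = _quantile(arr,
                       quantiles=q,
    ...<2 lines>...
                       out=out,
                       weights=wgt)
    slices_having_nans = np.isnan(arr[-1, ...])
                                  ~~~^^^^^^^^^
IndexError: index -1 is out of bounds for axis 0 with size 0
```

Run:
```python
from h import *
S=np.linalg.inv(Tm(POST,SY))
ims={n:shot(n) for n in("side","scene")}
a=ims["side"]["color"][60:260,160:360];b=ims["scene"]["color"][130:330,190:390]
cv2.imwrite("pics/c9.png",np.hstack([cv2.resize(a,(400,400)),cv2.resize(b,(400,400))]))
for n,im in ims.items():
    W=cloud(im).reshape(-1,3);Q=W@S[:3,:3].T+S[:3,3]
    for nm,q in(("loop",Q[(Q[:,0]<-85)&(Q[:,0]>-150)&(Q[:,2]>226)&(Q[:,2]<280)&(abs(Q[:,1])<32)]),("arm",Q[(Q[:,0]<-18)&(Q[:,0]>-78)&(Q[:,2]>222)&(Q[:,2]<256)&(abs(Q[:,1])<20)])):
        print(n,nm,len(q),np.percentile(q,[2,50,98],axis=0).round(1).tolist() if len(q)>3 else "")
```

```text
side loop 0 
side arm 19 [[-41.4, -5.6, 233.0], [-30.0, -1.6, 237.4], [-18.9, 2.9, 239.5]]
scene loop 79 [[-125.6, -27.0, 226.4], [-113.7, -7.1, 253.7], [-100.6, 24.9, 271.5]]
scene arm 47 [[-70.2, -10.3, 234.9], [-50.5, -3.7, 239.7], [-20.2, 1.2, 249.4]]
```

View pics/c9.png

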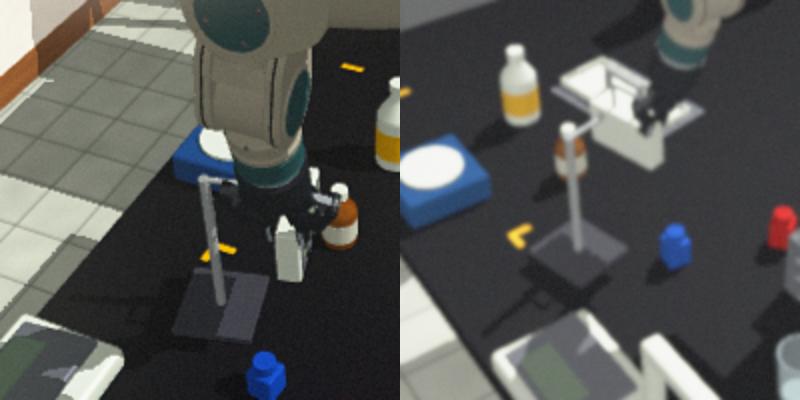

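The loop hangs just outside the hook tip, at right panel (600,110). It is level with the arm, and its opening spans the tip. I slide it inward along the arm.

>>> arm_command(steps=[[0.001, 0.0, 0.003, 0, 0, 0], [0.001, 0.01, 0.003, 0, 0, 0], [0.001, 0.022, 0.003, 0, 0, 0], [0.001, 0.036, 0.003, 0, 0, 0], [0.001, 0.05, 0.003, 0, 0, 0], [0.001, 0.062, 0.003, 0, 0, 0], [0.001, 0.072, 0.003, 0, 0, 0], [0.001, 0.077, 0.003, 0, 0, 0]])

```text
time: 34.98
tool_pos: [697.8, 28.6, 199.7]
ee_rot: [0.608, 0.775, -0.104, 0.137]
wrist_force: [0.0, -0.3, -1.2]
opening: 28.1
finger_force: 59.8
```

>>> arm_command(steps=[[0, 0, 0, 0, 0, 0], [0, 0, 0, 0, 0, 0]])

```text
time: 35.15
tool_pos: [695.9, 28.1, 199.6]
ee_rot: [0.608, 0.775, -0.105, 0.136]
wrist_force: [-0.2, 0.0, -2.7]
opening: 28.0
finger_force: 59.8
```

Run:
```python
from h import *
T=np.load("TG.npy");o=arm.get_obs();print(o["tool_pos"],o["wrist_force"],o["opening"])
print(go(hung(38,243)@T))
im=shot("scene");w=shot("wrist")["color"]
cv2.imwrite("pics/c10.png",np.hstack([cv2.resize(im["color"][130:290,190:350],(400,400)),cv2.resize(w,(400,250),interpolation=3) if 0 else w[:,120:520]]))
S=np.linalg.inv(Tm(POST,SY));Q=cloud(im).reshape(-1,3)@S[:3,:3].T+S[:3,3]
q=Q[(Q[:,0]<-20)&(Q[:,0]>-60)&(Q[:,2]>243)&(Q[:,2]<285)&(abs(Q[:,1])<32)];print(len(q),np.percentile(q,[2,50,98],axis=0).round(1).tolist())
```

```text
[695.87641624  28.13467293 199.64334123] [-0.16359952  0.04913516 -2.68328473] 28.022626846473084
(array([ 0.0064, -0.0003,  0.0182]), array([ 0.09, -0.29, -0.08]))
39 [[-41.5, -27.1, 244.7], [-37.0, -4.8, 263.4], [-33.9, 25.7, 267.5]]
```

View pics/c10.png

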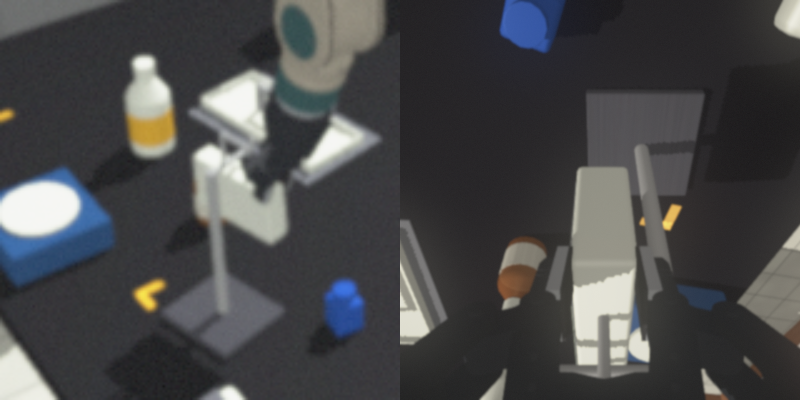

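The loop now surrounds the hook arm, at left panel (225,150), with bail at about 263 and 37 mm out. I lower it until the arm carries it.

>>> arm_command(steps=[[0.0015, 0, 0.004, 0, 0, 0], [0.003, 0, 0.008, 0, 0, 0], [0.0045, 0, 0.012, 0, 0, 0], [0.0055, 0, 0.015, 0, 0, 0], [0.006, 0, 0.0165, 0, 0, 0], [0.0065, 0, 0.018, 0, 0, 0], [0.0068, 0, 0.019, 0, 0, 0], [0.0068, 0, 0.019, 0, 0, 0]])

```text
time: 35.92
tool_pos: [695.9, 27.8, 179.8]
ee_rot: [0.608, 0.775, -0.105, 0.137]
wrist_force: [0.3, 0.2, -2.0]
opening: 27.9
finger_force: 59.8
```

>>> arm_command(steps=[[0, 0, 0, 0, 0, 0], [0, 0, 0, 0, 0, 0]])

```text
time: 36.08
tool_pos: [696.2, 28.0, 180.1]
ee_rot: [0.608, 0.775, -0.105, 0.137]
wrist_force: [-1.1, -0.2, -1.1]
opening: 27.9
finger_force: 59.8
```

>>> arm_command(steps=[[0.0004, 0, 0.001, 0, 0, 0], [0.0007, 0, 0.002, 0, 0, 0], [0.0007, 0, 0.002, 0, 0, 0], [0.0007, 0, 0.002, 0, 0, 0]])

```text
time: 36.42
tool_pos: [696.5, 27.5, 178.7]
ee_rot: [0.608, 0.775, -0.105, 0.138]
wrist_force: [0.2, -1.5, 2.0]
opening: 28.0
finger_force: 60.1
```

>>> arm_command(steps=[[0.0004, 0, 0.001, 0, 0, 0], [0.0007, 0, 0.002, 0, 0, 0], [0.0007, 0, 0.002, 0, 0, 0], [0.0007, 0, 0.002, 0, 0, 0]])

```text
time: 36.75
tool_pos: [696.9, 26.8, 177.3]
ee_rot: [0.608, 0.775, -0.105, 0.139]
wrist_force: [-0.5, -4.2, 5.5]
opening: 27.8
finger_force: 60.4
```

Contact, with force rising to +5.5 N. I ease off 1.5 mm and open, without moving until the fingers are clear.

>>> arm_command(steps=[[-0.0005, 0, -0.0015, 0, 0, 0], [-0.0005, 0, -0.0015, 0, 0, 0], [-0.0005, 0, -0.0015, 0, 0, 0]])

```text
time: 37.0
tool_pos: [696.6, 27.5, 178.0]
ee_rot: [0.608, 0.775, -0.105, 0.138]
wrist_force: [0.7, -4.4, 4.0]
opening: 28.0
finger_force: 60.3
```

>>> arm_command(steps=[[0, 0, 0, 0, 0, 0], [0, 0, 0, 0, 0, 0], [0, 0, 0, 0, 0, 0], [0, 0, 0, 0, 0, 0], [0, 0, 0, 0, 0, 0], [0, 0, 0, 0, 0, 0], [0, 0, 0, 0, 0, 0], [0, 0, 0, 0, 0, 0]], fingers=0.7)

```text
time: 37.67
tool_pos: [695.9, 28.0, 177.2]
ee_rot: [0.608, 0.775, -0.105, 0.137]
wrist_force: [0.6, -0.0, -0.0]
opening: 59.6
finger_force: 0.0
```

>>> arm_command(steps=[[0, 0, -0.01, 0, 0, 0], [0, 0, -0.025, 0, 0, 0], [0, 0, -0.045, 0, 0, 0], [0, 0, -0.07, 0, 0, 0], [0.01, 0, -0.1, 0, 0, 0], [0.03, 0, -0.13, 0, 0, 0], [0.06, 0, -0.15, 0, 0, 0], [0.08, 0, -0.15, 0, 0, 0]])

```text
time: 38.33
tool_pos: [667.2, 153.8, 298.0]
ee_rot: [0.608, 0.775, -0.1, 0.14]
wrist_force: [0.5, -0.1, 0.2]
opening: 59.8
finger_force: 0.0
```

>>> arm_command(steps=[[0.03, 0, 0, 0, 0, 0], [0.06, 0, 0, 0, 0, 0], [0.06, 0, 0, 0, 0, 0], [0.06, 0, 0, 0, 0, 0], [0.06, 0, 0, 0, 0, 0], [0.06, 0, 0, 0, 0, 0], [0.06, 0, 0, 0, 0, 0], [0.06, 0, 0, 0, 0, 0]])

```text
time: 39.0
tool_pos: [652.4, 204.1, 271.6]
ee_rot: [0.608, 0.775, -0.104, 0.137]
wrist_force: [-0.2, 0.4, -0.1]
opening: 60.1
finger_force: 0.0
```

Run:
```python
from h import *
S=np.linalg.inv(Tm(POST,SY));ims={n:shot(n) for n in("side","scene")}
for n,im in ims.items():
    Q=cloud(im).reshape(-1,3)@S[:3,:3].T+S[:3,3]
    for nm,q in(("loop",Q[(Q[:,0]<-15)&(Q[:,0]>-70)&(Q[:,2]>241)&(Q[:,2]<265)&(abs(Q[:,1])<32)]),("case",Q[(Q[:,0]<-10)&(Q[:,0]>-80)&(Q[:,2]>110)&(Q[:,2]<205)&(abs(Q[:,1])<90)])):
        print(n,nm,len(q),np.percentile(q,[1,50,99],axis=0).round(1).tolist() if len(q)>3 else "")
a=ims["side"]["color"][60:360,180:480];b=ims["scene"]["color"][110:310,190:490]
cv2.imwrite("pics/c11.png",np.hstack([cv2.resize(a,(400,400)),cv2.resize(b,(400,267))[:,:] if 0 else cv2.resize(ims["scene"]["color"][130:330,190:390],(400,400))]))
print(arm.get_obs()["tool_pos"])
```

```text
side loop 43 [[-68.9, -22.8, 241.0], [-38.4, -0.8, 243.2], [-26.5, 27.2, 248.0]]
side case 800 [[-55.8, -60.8, 126.1], [-47.6, 25.9, 191.0], [-23.9, 64.9, 203.5]]
scene loop 41 [[-69.4, -22.8, 241.2], [-36.6, -1.4, 245.5], [-21.8, 24.2, 251.5]]
scene case 725 [[-52.0, -67.4, 127.0], [-25.2, 20.2, 177.6], [-19.7, 62.8, 204.4]]
[652.22484281 204.3712889  271.31638653]
```

View pics/c11.png

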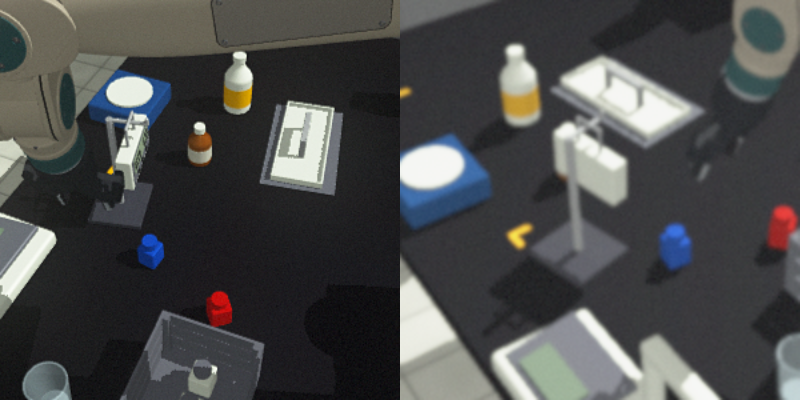

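The meter hangs on the hook at right panel (590,165), display outward (left panel (140,150)). The tray is on the mat, and no white bottles remain on the bench. I let it settle, then hand in.

>>> arm_command(steps=[[0, 0, 0, 0, 0, 0], [0, 0, 0, 0, 0, 0], [0, 0, 0, 0, 0, 0], [0, 0, 0, 0, 0, 0], [0, 0, 0, 0, 0, 0], [0, 0, 0, 0, 0, 0], [0, 0, 0, 0, 0, 0], [0, 0, 0, 0, 0, 0]])

```text
time: 39.77
tool_pos: [651.9, 205.2, 270.8]
ee_rot: [0.608, 0.775, -0.105, 0.137]
wrist_force: [0.7, 0.1, 0.1]
opening: 59.8
finger_force: 0.0
```

```bash
python3 -c "
from rig import arm
print(arm.job_done())"
```

```text
the job is handed in; nothing more can be done
None
```

The job is handed in, though no verdict came back: the tray is flat on the mat, all three square bottles are in the crate, and the meter hangs on the hook with its display outward.

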